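# Clamp a clarinet joint in the quick-release vise

## Task

Clamp the blackwood clarinet joint that lies loose across the bench vise: squeeze the quick-release lever against its finger rest, slide the front jaw gently up against the joint without ramming it, let the lever go, then crank the screw clockwise until the joint is held firmly between the cork linings, not crushed. Take the hand away and leave the other things on the bench alone.

Things in the scene. Friction and masses are not known exactly. Their poses are not given: they have to be found in the camera images.
- vise: Quick-release bench vise of dark cast iron, bolted down, 260 x 110 mm foot, 149 mm to the jaw tops. Origin: centre of the foot on the bench. Its x runs along the screw from the crank end (nearest the robot) to the fixed back jaw, y to the left, z up. In this frame: foot x -115 to 145, 14 thick; under the nut block a steel rack bar up to z 40, y -18 to 26; screw axis at y 0, z 120.
- back_jaw (a point): Point on the fixed back jaw's cork lining as new, at screw height (vise x 85, y 0, z 120). Both jaws are 92 mm wide with cork from z 108 to 147. The back cork is worn into its pocket: its true face lies 0 to 7 mm farther in +x than this point, by an unknown amount.
- work: Blackwood clarinet upper joint without keys, lying loose along vise y on two steel rests in front of the back jaw, not yet touching either lining. 30 mm diameter, 218 mm long, about 0.17 kg. Origin on its axis, half-way; its y is the tube axis. It rolls easily to the back jaw when pushed.
- jaw: Moving front jaw on the end of the screw: iron, 92 mm wide, faced with 8 mm of cork (z 108 to 147) that gives about 1 mm for each 40 N of clamping. The joint is held firmly at about 100 N between the jaws; under 60 N it would slip, over 140 N it would crack. Origin 55 mm in -x (vise axes) from its cork face, at bench height.
- front_jaw (a point): Centre of the front jaw's cork face (uncompressed), at screw height, fixed to the iron jaw. It is at vise x 55 when it pinches the joint against an unworn back cork, up to 62 if worn.
- block (a joint): Nut block that carries lever, screw and front jaw along vise x, in m: 0 open, grows towards the back jaw, stop 0.11; centre at vise x = value - 0.080. Lever squeezed: slides with about 3 N. Lever let go: its half-nut drops into rack teeth 6 mm apart; if it lands on a tooth it drops in by itself as the turning screw pushes the block back up to 6 mm, then holds firmly.
- lever (a joint): Quick-release lever in rad: 0 half-nut fully in the teeth, up to 0.12 while it rests on a tooth, 0.155 squeezed home against its stop. Squeezed past 0.14 the block is free; keep it squeezed home while sliding. Sprung: about 9 N at the pad.
- lever_pad (a point): Middle of the outer (+y) face of the lever's upright flat pad, 20 mm along vise x, 45 mm high, its top at z 187 (released), on the left of the nut block. Squeezing it home moves it 18 mm in -y.
- finger_rest (a point): Middle of the outer (-y) face of the fixed upright finger rest, 20 mm along vise x, 10 mm thick, top at z 185, at the block's right (vise y -24, z 168). Pad and rest measure 58 mm over their outer faces, 40 mm with the lever squeezed home; pinch both from above, closing along vise y, to squeeze the lever and carry the block. Top of the nut block below them: z 140.
- screw (a joint): Screw angle in rad, 0 with the crank straight up; grows when turned clockwise seen from the crank end looking in vise +x (from up towards -y), which moves front jaw and crank 1.91 mm per rad (12 mm per turn) in +x relative to the block. Range -6 to 12. Stays where left.
- crank_knob (a point): Centre of the crank's beech knob: 16 mm diameter, 46 mm long, along vise x, spinning freely, 40 mm from the screw axis: at vise y = -40 sin(angle), z = 120 + 40 cos(angle). The crank arm is 2 mm beyond its +x end. Keeping it moving takes a pull along its circle of about 8 N running free, 12 N with the joint held firmly, 14 N when it cracks. Held near the finger ends it has room all round.
- screw_axis (a point): Point on the screw axis at the middle of the crank knob's length: the centre of the knob's circle.
- tin: Green enamel tin, 75 mm diameter, 50 mm high, loose bystander; origin under its centre.
- file: Tone-hole file with beech handle, about 220 mm long and 22 mm high, loose bystander; origin on the bench near its middle.
- key: Nickel speaker key, about 85 mm long and 10 mm high, loose bystander; origin on the bench at its middle.
Mind the look-alikes: they are no part of the job. Of the things like the work, leave any that is red; of the rest the larger one is meant.

How it is judged:
On the way, in this order (a step that is already met when the one before it is completed fails the run):
1. with the lever squeezed home, the front jaw is slid up to the joint (cork face less than 36 mm from the back jaw's as-new face) (value of joint lever above 0.14 rad and x of front_jaw in the frame of vise above 0.049 m), for 0.1 s.
2. the lever is let go with the jaw still up to the joint (value of joint lever below 0.13 rad and x of front_jaw in the frame of vise above 0.045 m), for 0.1 s.
3. the screw is turned until the joint is clamped with more than 60 N (contact force between jaw and work above 60 N), for 0.2 s.
At the end, for the whole second after the job is handed in: The joint rests level across the vise (within 6 degrees), at rest, clamped between the cork linings with 60 to 140 N; the half-nut is fully in the rack (lever below 0.03 rad) (contact force between jaw and work between 60 and 140 N and value of joint lever below 0.03 rad and linear speed of work below 0.01 m/s and z of work in the frame of vise between 0.114 and 0.128 m and angle between the y axis of work and the y axis of vise, either way round below 0.1 rad); the robot touches nothing.
It fails at once if the joint is squeezed with more than 140 N (cracked) (contact force between jaw and work above 140 N).
It fails at once if the jaw is rammed into the joint: over 30 N on it while the lever is squeezed (value of joint lever above 0.13 rad and contact force between jaw and work above 30 N).
It fails at once if the tin, file or key is moved more than 20 mm (distance of any of tin, file, key from where it was at the start of the episode above 0.02 m).
It also fails if it takes over 72 s, if anything falls off the work surface, if the arm or the gripper's body presses on something with over 40 N, if the wrist force passes 120 N, or if a joint passes its speed limit or range.

## Robot

A 6-joint arm with a two-finger parallel gripper is mounted at the origin on the work surface. World frame = base frame: x ahead of the robot, y to its left, z up, the work surface at z = 0. Lengths are in m, angles in rad, forces in N, time in s.
With the tool pointing down it reaches from about 0.35 to 0.925 m from the base axis. Payload 6.4 kg.
Tool frame: the origin (TCP) lies midway between the tips of the shut fingers; the grasp point (between the pads) lies 19 mm behind it (env.grasp_offset is the distance from the TCP to the grasp point, in m); x points along the fingers, z is the direction in which the jaws open and shut, and the axes are right-handed (so a half turn about x gives the same grasp; the last joint's range is limited). The gripper opens to 85 mm and grips with 20 to 120 N. Pads are 22 mm wide; open, the fingers measure 114 mm over their backs; the gripper's body (76 mm by 85 mm) begins 54 mm behind the grasp point. The pads swing forward as they close: fully open they stand 13 mm farther back than shut.
Start: joints at [-1.364, 0.245, 1.558, -0, 1.339, -0.174], TCP at [0.242, -0.603, 0.231] pointing down, gripper open.
Joint ranges: [-3.13, 3.13], [-1.02, 2.26], [0.13, 2.54], [-0.95, 4.09], [0.21, 2.88], [-2.74, 2.74]. Speed limits (rad/s): [2.57, 2.57, 3.14, 3.14, 3.14, 3.14].

## Interface

Orientations are given as a 3x3 rotation matrix whose columns are the frame's x, y, z axes.
In Python, from workcell import env, optics, close_job gives the robot as it stands.
- The arm moves only by the tool jog_arm, never from a script. Its argument "targets" is one flat list of numbers, 4 for each row, row after row: the shift along the world's x, y, z in m, then the turn about the world's z in degrees. In form: [dx, dy, dz, yaw, dx, dy, dz, yaw, ...]. A call has 1 to 5 rows; each row shifts and turns the commanded pose from where the row before left it; what a row does not reach is not made up. A row lasts 1/12 s, in which the tool goes at most 41.7 mm and 7.16 degrees, less where a joint would pass 70% of its speed; a pose out of reach is approached as far as the arm can. A call is refused whole if a number of a shift passes 0.0417 or a number of a turn 7.16, either way. A call with a gripper value outside its range is refused whole. "gripper" is the opening, from 0 (shut) to 1 (fully open), set as the call begins (left out, the last holds). The fingers move at their own pace and stop on an object; the grip force is fixed at half the most. Time passes only in rows, so rows that do not move let the fingers close. It gives the time, the measured TCP pose, the force and the opening at its end, in the units of the state.
- env.state(): the state, without advancing time (a new reading comes with each control period).
- optics.snapshot(name): name is "scene" or "top" or "wrist"; returns the picture (384x512x3 uint8, red, green, blue); there is no depth.
- optics.camera_info(name): a dict with "fx", "fy", "cx", "cy" (pixels), "R" (3x3) and "t" (3): a world point X has camera coordinates R X + t; the wrist camera has in their place "T_tool_cam" (4x4, takes a point from camera to tool coordinates, whose origin is the TCP and whose axes are the tool frame's). Camera axes: x right, y down, z forward; pixel columns grow to the right and rows downward; lengths in m; the calibration is good to about 2 mm. A picture is of the moment at which its call begins: read the wrist's pose just before it. camera_info takes no time and is no camera call.
- close_job(): hands the job in, once; it reports no verdict.
The state is a dict: "time": time; "joint_positions": joint angles; "dq": joint speeds; "effort": joint torques, N m; "ee_pos": TCP position; "tcp_rot": TCP orientation; "force": force on the tool from outside, world axes, zero at the start; "torque": the same for the moment, N m; "gripper_width": opening from 0.0 (shut) to 1.0 (fully open).
Only numpy, scipy, OpenCV 4.12 (cv2) and the standard library are available. Lean on these libraries where they do the work, as an engineer would, in place of code of your own. Each camera call takes 0.05 s, during which the arm holds its last target.

## Working session

There is one attempt and no reset: what is moved stays moved. The work goes in short steps, Python scripts to look and compute and a tool call to move; the robot and the scene stay as the last step left them, time stands still between calls to the robot, and variables do not carry over. Pictures are saved under pics/ and viewed, and the job is handed in when it is done.

Besides the shell and the picture viewer there is one more tool, called as name(argument=value, ...) on one line, values as JSON. jog_arm: Moves the arm, as the interface text tells. Its arguments: {"type":"object","properties":{"targets":{"type":"array","items":{"type":"number"}},"gripper":{"type":"number"}},"required":["targets"]}

```bash
ls; mkdir -p pics; python3 - <<'E'
from workcell import env, optics
import cv2,numpy as np
np.set_printoptions(precision=4,suppress=True)
print(env.state(), env.grasp_offset)
for n in ["scene","top","wrist"]:
    im=optics.snapshot(n); cv2.imwrite(f"pics/{n}0.png",im[:,:,::-1]); print(n,optics.camera_info(n))
E
```

```text
pics
{'time': 0.0, 'joint_positions': array([-1.3641,  0.2458,  1.559 , -0.    ,  1.3387, -0.1741]), 'dq': array([ 0.0013, -0.001 , -0.0009, -0.0009, -0.0007, -0.0009]), 'effort': array([  0.003 , -42.9508, -32.6127,  -0.    ,   0.0053,  -0.    ]), 'ee_pos': array([ 0.2414, -0.6029,  0.2302]), 'tcp_rot': array([[-0.0004,  0.9284,  0.3716],
       [ 0.0019,  0.3716, -0.9284],
       [-1.    ,  0.0003, -0.0019]]), 'force': array([-0.355 , -0.9553, -0.3688]), 'torque': array([ 0.028 , -0.0041,  0.0048]), 'gripper_width': 0.9975706738478902} 0.0187
scene {'fx': 431.79984397371436, 'fy': 431.79984397371436, 'cx': 255.39810688920048, 'cy': 183.26950198671443, 'R': array([[ 0.6856,  0.728 , -0.0033],
       [ 0.5575, -0.5279, -0.6407],
       [-0.4681,  0.4374, -0.7678]]), 't': array([-0.3579, -0.2356,  1.4415])}
top {'fx': 413.21497922168976, 'fy': 413.21497922168976, 'cx': 253.65262056520805, 'cy': 192.34729086405952, 'R': array([[-0.0264, -0.999 , -0.035 ],
       [-0.991 ,  0.0308, -0.1301],
       [ 0.1311,  0.0312, -0.9909]]), 't': array([0.0442, 0.5537, 1.0374])}
wrist {'fx': 340.71108861625703, 'fy': 340.71108861625703, 'cx': 257.25692223209217, 'cy': 188.48331594594623, 'T_tool_cam': array([[ 0.0004, -0.2946,  0.9556, -0.144 ],
       [-0.0003, -0.9556, -0.2946,  0.0741],
       [ 1.    , -0.0002, -0.0005,  0.0002],
       [ 0.    ,  0.    ,  0.    ,  1.    ]])}
```

View pics/scene0.png

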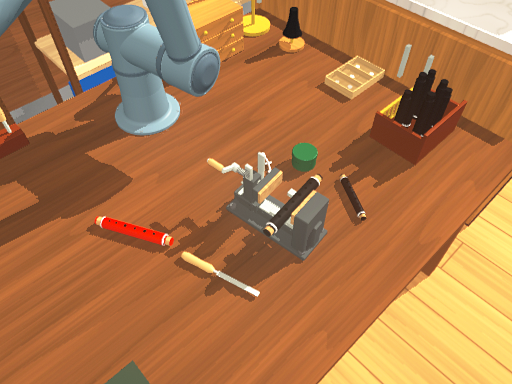

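View pics/top0.png

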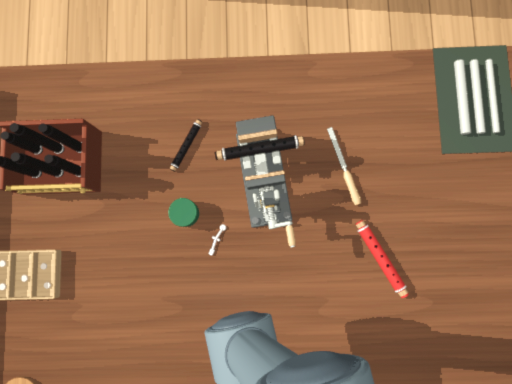

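View pics/wrist0.png

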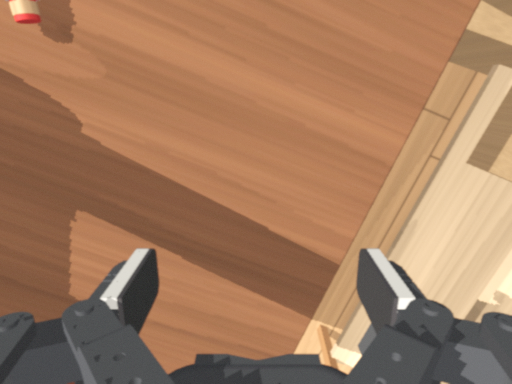

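The top view shows the vise near (265,175), yawed slightly, with the black joint across it at (259,148). The tin is at (183,212), the key at (217,240), the file at (345,165) and the red look-alike at (381,258). I'll zoom in.

```bash
python3 - <<'E'
import cv2
a=cv2.imread('pics/top0.png')[100:260,205:325]; cv2.imwrite('pics/top0z.png',cv2.resize(a,None,fx=3.7,fy=3.7,interpolation=cv2.INTER_CUBIC))
a=cv2.imread('pics/scene0.png')[140:265,195:345]; cv2.imwrite('pics/scene0z.png',cv2.resize(a,None,fx=4.8,fy=4.8,interpolation=cv2.INTER_CUBIC))
E
```

```text
(no output)
```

View pics/top0z.png

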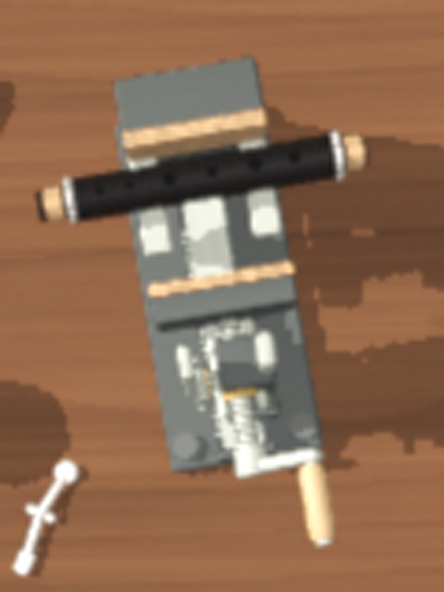

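View pics/scene0z.png

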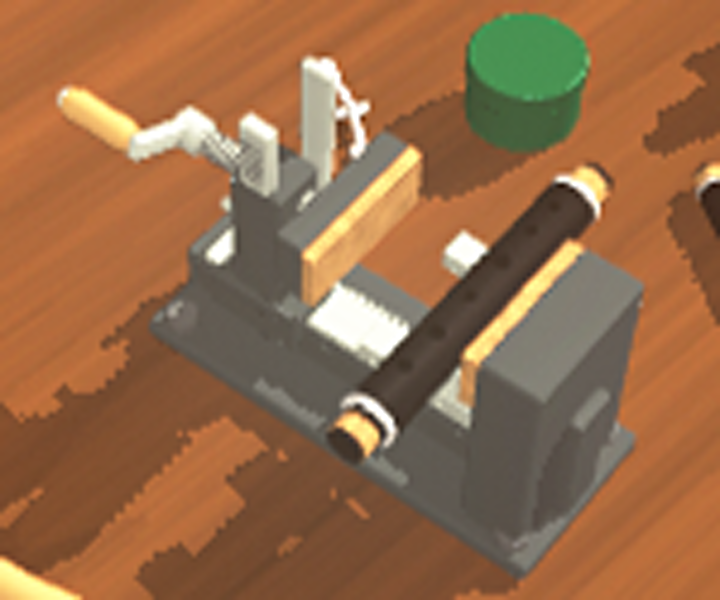

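```bash
cat > h.py <<'E'
from workcell import env, optics
import cv2,numpy as np
from scipy.optimize import least_squares
np.set_printoptions(precision=4,suppress=True)
def proj(n,P,tool=None):
    c=optics.camera_info(n); P=np.atleast_2d(P)
    if n=='wrist':
        p,Rt=tool; q=(P-p)@Rt; T=c['T_tool_cam']; X=(q-T[:3,3])@T[:3,:3]
    else: X=P@c['R'].T+c['t']
    return np.c_[c['fx']*X[:,0]/X[:,2]+c['cx'],c['fy']*X[:,1]/X[:,2]+c['cy']]
def v2w(v,P):
    c,s=np.cos(v[2]),np.sin(v[2]); P=np.atleast_2d(P)
    return np.c_[v[0]+c*P[:,0]-s*P[:,1], v[1]+s*P[:,0]+c*P[:,1], P[:,2]]
E
python3 - <<'E'
from h import *
S=lambda u,v:(195+u/4.8-.4,140+v/4.8-.4)
T=lambda u,v:(205+u/3.7-.4,100+v/3.7-.4)
def pts(j):
    return [('scene',(.145,-.055,0),S(520,577)),('scene',(.145,.055,.014),S(635,438)),('scene',(-.115,-.055,.014),S(152,325)),
 ('scene',(.085,-.046,.147),S(462,352)),('scene',(.085,.046,.147),S(572,240)),
 ('scene',(j,-.046,.147),S(303,252)),('scene',(j,.046,.147),S(418,150)),('scene',(j,-.046,.108),S(303,305)),('scene',(j,.046,.108),S(418,190)),
 ('top',(-.115,.055,.014),T(172,470)),('top',(.085,.046,.147),T(130,157)),('top',(j,.046,.147),T(150,287)),('top',(j,-.046,.147),T(293,263))]
def res(q):
    r=[]
    for n,P,o in pts(q[3]): r.append(proj(n,v2w(q,np.array(P)))[0]-o)
    return np.array(r).ravel()
f=least_squares(res,[0.5,0,0.1,-.03],loss='soft_l1')
print(f.x); print(res(f.x).reshape(-1,2))
v=f.x
a=np.degrees
for ang in [60,80,90,100,110]:
  x=np.radians(ang)
print('scene tops rest',proj('scene',v2w(v,[[-.06,-.024,.185]])), S(262,120))
E
```

```text
[ 0.588  -0.0021  0.1263 -0.0075]
[[ 0.7481  2.1284]
 [ 1.8093 -0.5481]
 [-0.3127 -1.5827]
 [-0.9225 -0.2272]
 [-1.0664 -0.8574]
 [ 1.0911  0.7139]
 [ 0.4146 -0.3215]
 [ 1.0468 -0.4445]
 [-0.257   1.4261]
 [ 0.0399  0.0845]
 [ 0.0888 -2.0337]
 [ 0.5093  0.8088]
 [ 0.679   1.1665]]
scene tops rest [[247.6916 166.5432]] (249.18333333333334, 164.6)
```

```bash
cat >> h.py <<'E'
V=np.array([0.588,-0.0021,0.1263])
def w2v(v,P):
    c,s=np.cos(v[2]),np.sin(v[2]); P=np.atleast_2d(P)-[v[0],v[1],0]
    return np.c_[c*P[:,0]+s*P[:,1],-s*P[:,0]+c*P[:,1],P[:,2]]
def ray(n,uv,tool=None):
    c=optics.camera_info(n); d=np.array([(uv[0]-c['cx'])/c['fx'],(uv[1]-c['cy'])/c['fy'],1.])
    if n=='wrist':
        T=c['T_tool_cam']; p,Rt=tool; return p+Rt@T[:3,3], Rt@(T[:3,:3]@d)
    return -c['R'].T@c['t'], c['R'].T@d
def atz(n,uv,z,tool=None):
    o,d=ray(n,uv,tool); return o+d*(z-o[2])/d[2]
def tri(obs):
    A=np.zeros((3,3));b=np.zeros(3)
    for o in obs:
        p,d=ray(*o); d/=np.linalg.norm(d); M=np.eye(3)-np.outer(d,d); A+=M;b+=M@p
    return np.linalg.solve(A,b)
E
python3 - <<'E'
from h import *
S=lambda u,v:(195+u/4.8-.4,140+v/4.8-.4)
T=lambda u,v:(205+u/3.7-.4,100+v/3.7-.4)
print('rest',[w2v(V,atz('scene',S(*p),.185))[0] for p in [(242,117),(275,133),(278,124),(245,112)]])
print('pad',[w2v(V,atz('scene',S(*p),.187))[0] for p in [(304,62),(318,68),(334,64),(320,57)]])
print('pad top',w2v(V,atz('top',T(182,362),.187))[0], 'rest top',w2v(V,atz('top',T(265,350),.185))[0])
for s,t in [((64,97),(321,540)),((137,140),(308,465))]:
  X=tri([('scene',S(*s)),('top',T(*t))]); print('knob',X,w2v(V,X), proj('scene',X)-S(*s),proj('top',X)-T(*t))
for s,t in [((365,435),(40,205)),((590,178),(362,150))]:
  X=tri([('scene',S(*s)),('top',T(*t))]); print('work',X,w2v(V,X))
for n,uv in [('tin',(183,212)),('key',(217,240))]: print(n,atz('top',uv,.03),w2v(V,atz('top',uv,.03)))
E
```

```text
rest [array([-0.0704, -0.0217,  0.185 ]), array([-0.0506, -0.0195,  0.185 ]), array([-0.0534, -0.0139,  0.185 ]), array([-0.0714, -0.0181,  0.185 ])]
pad [array([-0.0693,  0.0262,  0.187 ]), array([-0.0611,  0.0274,  0.187 ]), array([-0.0565,  0.0348,  0.187 ]), array([-0.0652,  0.0341,  0.187 ])]
pad top [-0.0608  0.0335  0.187 ] rest top [-0.0612 -0.0171  0.185 ]
knob [ 0.4132 -0.0612  0.1372] [[-0.1809 -0.0366  0.1372]] [[ 1.1792 -0.0677]] [[1.0902 0.7611]]
knob [ 0.4613 -0.0533  0.1354] [[-0.1322 -0.0349  0.1354]] [[ 0.4379 -0.0328]] [[0.3926 0.279 ]]
work [ 0.631   0.0614 -0.0286] [[ 0.0506  0.0576 -0.0286]]
work [ 0.6727 -0.0437  0.2721] [[ 0.0788 -0.0519  0.2721]]
tin [0.5096 0.2147 0.03  ] [[-0.0505  0.2249  0.03  ]]
key [0.4344 0.1265 0.03  ] [[-0.1362  0.1469  0.03  ]]
```

jog_arm(targets=[0.0175, 0.036, 0.006, -1, 0.0175, 0.036, 0.006, -1, 0.0175, 0.036, 0.006, -1, 0.0175, 0.036, 0.006, -1, 0.0175, 0.036, 0.006, -1], gripper=1)

```text
time: 0.57
ee_pos: [0.3294, -0.4216, 0.2611]
tcp_rot: [[-0.0, 0.958, 0.288], [0.001, 0.288, -0.958], [-1.0, 0.0, -0.001]]
force: [0.8, -0.8, 0.5]
gripper_width: 0.996
```

jog_arm(targets=[0.0175, 0.036, 0.006, -1, 0.0175, 0.036, 0.006, -1, 0.0175, 0.036, 0.006, -1, 0.0175, 0.036, 0.006, -1, 0.0175, 0.036, 0.006, -1])

```text
time: 0.98
ee_pos: [0.4169, -0.2415, 0.2914]
tcp_rot: [[0.0, 0.979, 0.204], [0.0, 0.204, -0.979], [-1.0, 0.0, -0.0]]
force: [0.6, 0.4, -0.0]
gripper_width: 1.001
```

jog_arm(targets=[0.0175, 0.036, 0.0, -1, 0.0175, 0.036, 0.0, -1, 0.0175, 0.036, 0.0, -1, 0.0175, 0.036, 0, -1, 0.0175, 0.036, 0, -0.6])

```text
time: 1.4
ee_pos: [0.5044, -0.0613, 0.2912]
tcp_rot: [[0.0, 0.992, 0.125], [-0.0, 0.125, -0.992], [-1.0, 0.0, 0.0]]
force: [-0.2, -0.9, 0.0]
gripper_width: 1.001
```

jog_arm(targets=[0, 0, 0, 0, 0, 0, 0, 0])

```text
time: 1.57
ee_pos: [0.5043, -0.0616, 0.2909]
tcp_rot: [[-0.001, 0.992, 0.13], [0.0, 0.13, -0.992], [-1.0, -0.001, -0.0]]
force: [0.4, -0.1, 0.0]
gripper_width: 0.994
```

```bash
python3 - <<'E'
from h import *
s=env.state();print(s['ee_pos'],s['tcp_rot'],s['force'],s['joint_positions'],s['time'],w2v(V,s['ee_pos']))
im=optics.snapshot('wrist'); cv2.imwrite('pics/w1.png',im[:,:,::-1])
E
```

```text
[ 0.5043 -0.0616  0.2909] [[-0.0008  0.9915  0.1298]
 [ 0.0001  0.1298 -0.9915]
 [-1.     -0.0008 -0.0002]] [ 0.3791 -0.1369  0.0113] [-0.3448 -0.14    1.8493 -0.0002  1.4331  1.0958] 1.5667 [[-0.0905 -0.0484  0.2909]]
```

View pics/w1.png

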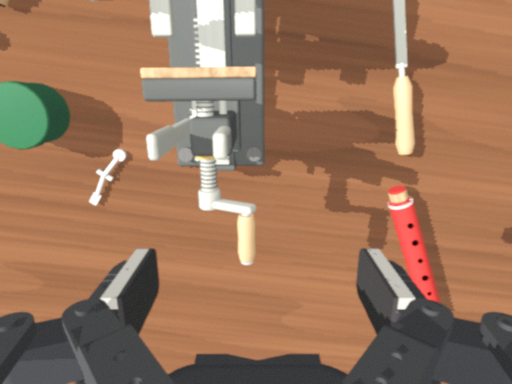

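The wrist view shows the pad on the left at about (155,143), the rest at (222,140), the crank hub at (208,200) and the knob at (246,238). The tool yaw matches the vise. Next I'll measure the pad and rest closely.

```bash
python3 - <<'E'
import cv2
a=cv2.imread('pics/w1.png')[55:275,130:280]; cv2.imwrite('pics/w1z.png',cv2.resize(a,None,fx=4,fy=4,interpolation=cv2.INTER_CUBIC)[:600*2])
b=a[45:125]; cv2.imwrite('pics/w1zz.png',cv2.resize(b,None,fx=5,fy=5,interpolation=cv2.INTER_CUBIC))
E
```

```text
(no output)
```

View pics/w1zz.png

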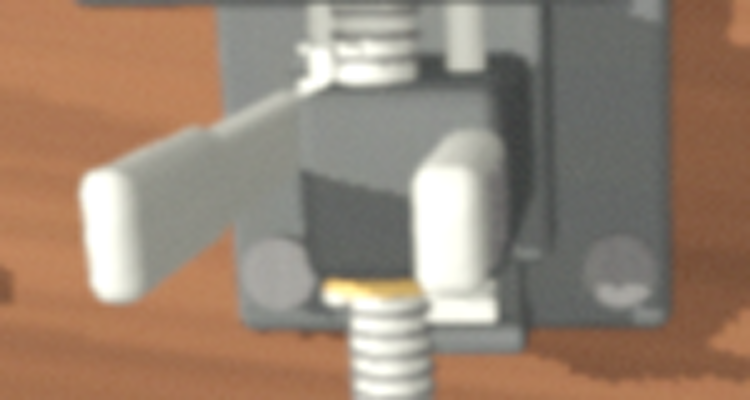

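```bash
python3 - <<'E'
from h import *
s=env.state(); tl=(s['ee_pos'],s['tcp_rot'])
Z=lambda u,v:(130+u/5-.4,100+v/5-.4)
for n,p,z in [('pad',(82,180),.187),('pad',(96,295),.187),('pad',(132,175),.187),('pad',(146,290),.187),('rest',(413,165),.185),('rest',(418,290),.185),('rest',(486,165),.185),('rest',(490,290),.185)]:
    X=atz('wrist',Z(*p),z,tl); print(n,X,w2v(V,X)[0])
for n,p in [('knobfar',(246,213)),('knobnear',(246,264))]:
    X=atz('wrist',p,.136,tl); print(n,X,w2v(V,X)[0])
E
```

```text
pad [0.5313 0.0219 0.187 ] [-0.0532  0.0309  0.187 ]
pad [0.5144 0.0193 0.187 ] [-0.0703  0.0305  0.187 ]
pad [0.5329 0.0147 0.187 ] [-0.0525  0.0236  0.187 ]
pad [0.5161 0.0119 0.187 ] [-0.0695  0.023   0.187 ]
rest [ 0.5393 -0.0254  0.185 ] [-0.0513 -0.017   0.185 ]
rest [ 0.5208 -0.0278  0.185 ] [-0.0699 -0.0171  0.185 ]
rest [ 0.5406 -0.036   0.185 ] [-0.0513 -0.0277  0.185 ]
rest [ 0.5222 -0.0385  0.185 ] [-0.0699 -0.0278  0.185 ]
knobfar [ 0.4608 -0.058   0.136 ] [-0.1333 -0.0395  0.136 ]
knobnear [ 0.4073 -0.0644  0.136 ] [-0.1871 -0.039   0.136 ]
```

jog_arm(targets=[0.012, 0.023, -0.02, 0, 0.012, 0.023, -0.02, 0, 0, 0, 0, 0, 0, 0, 0, 0])

```text
time: 1.95
ee_pos: [0.5272, -0.018, 0.2497]
tcp_rot: [[-0.003, 0.992, 0.125], [0.0, 0.125, -0.992], [-1.0, -0.003, -0.001]]
force: [-0.3, -0.3, 0.8]
gripper_width: 1.003
```

```bash
python3 - <<'E'
from h import *
s=env.state();print(s['ee_pos'],s['force'],s['time'],w2v(V,s['ee_pos']))
im=optics.snapshot('wrist'); cv2.imwrite('pics/w2.png',im[:,:,::-1])
E
```

```text
[ 0.5272 -0.018   0.2497] [-0.2725 -0.2705  0.7904] 1.95 [[-0.0623 -0.0081  0.2497]]
```

View pics/w2.png

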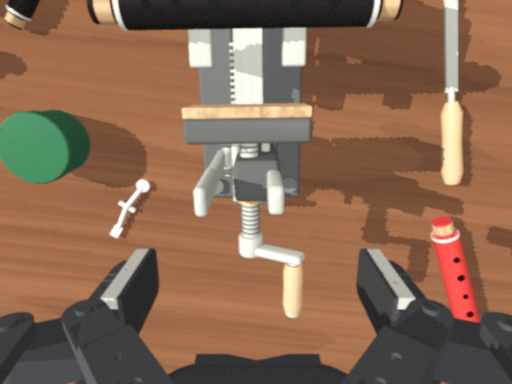

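```bash
python3 - <<'E'
from h import *
a=cv2.imread('pics/w2.png')[140:325,180:320]; cv2.imwrite('pics/w2z.png',cv2.resize(a[:90],None,fx=5,fy=5,interpolation=cv2.INTER_CUBIC))
E
```

```text
(no output)
```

View pics/w2z.png

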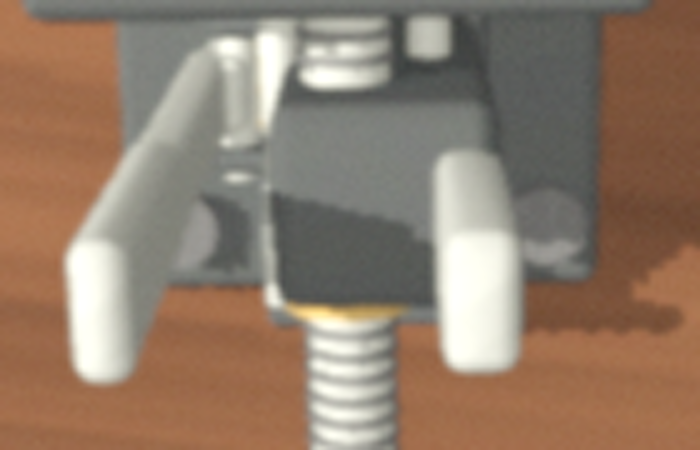

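```bash
python3 - <<'E'
from h import *
s=env.state(); tl=(s['ee_pos'],s['tcp_rot']); print(tl[0])
Z=lambda u,v:(180+u/5-.4,140+v/5-.4)
for n,p,z in [('pad',(68,250),.187),('pad',(74,375),.187),('rest',(518,240),.185),('rest',(519,362),.185),('rest',(438,240),.185)]:
    X=atz('wrist',Z(*p),z,tl); print(n,X,w2v(V,X)[0])
X=[atz('wrist',p,z,tl) for p,z in [((292,264),.136),((292,317),.136),((183,108),.147),((311,108),.147)]]
print(w2v(V,X))
# jaw cork face edge
E
```

```text
[ 0.5278 -0.0186  0.2511]
pad [0.5319 0.0229 0.187 ] [-0.0526  0.0318  0.187 ]
pad [0.5148 0.0209 0.187 ] [-0.0697  0.032   0.187 ]
rest [ 0.5397 -0.0343  0.185 ] [-0.0519 -0.0259  0.185 ]
rest [ 0.5231 -0.0369  0.185 ] [-0.0688 -0.0264  0.185 ]
rest [ 0.5384 -0.0241  0.185 ] [-0.0519 -0.0156  0.185 ]
[[-0.1353 -0.0387  0.136 ]
 [-0.1889 -0.0402  0.136 ]
 [-0.0043  0.0435  0.147 ]
 [-0.0045 -0.0474  0.147 ]]
```

jog_arm(targets=[0.001, 0.002, -0.02, 0, 0, 0, -0.02, 0, 0, 0, -0.02, 0])

```text
time: 2.25
ee_pos: [0.5298, -0.0173, 0.1925]
tcp_rot: [[0.004, 0.992, 0.123], [-0.001, 0.123, -0.992], [-1.0, 0.003, 0.002]]
force: [-0.3, 0.5, -0.1]
gripper_width: 1.002
```

```bash
python3 - <<'E'
from h import *
s=env.state();print(s['ee_pos'],s['force'],s['time'],w2v(V,s['ee_pos']))
im=optics.snapshot('wrist'); cv2.imwrite('pics/w3.png',im[:,:,::-1])
E
```

```text
[ 0.5298 -0.0173  0.1925] [-0.2939  0.5102 -0.0737] 2.25 [[-0.0596 -0.0078  0.1925]]
```

View pics/w3.png

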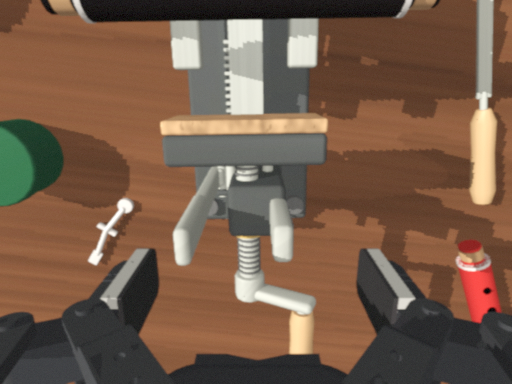

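jog_arm(targets=[0, 0.002, -0.006, 0, 0, 0, -0.01, 0, 0, 0, -0.015, 0, 0, 0, -0.014, 0, 0, 0, 0, 0])

```text
time: 2.72
ee_pos: [0.528, -0.0137, 0.1446]
tcp_rot: [[-0.003, 0.992, 0.125], [0.001, 0.125, -0.992], [-1.0, -0.003, -0.001]]
force: [-0.2, 0.8, -0.4]
gripper_width: 1.001
```

```bash
python3 - <<'E'
from h import *
s=env.state();print(s['ee_pos'],s['force'],s['time'],w2v(V,s['ee_pos']))
im=optics.snapshot('wrist'); cv2.imwrite('pics/w4.png',im[:,:,::-1])
E
```

```text
[ 0.528  -0.0137  0.1446] [-0.2141  0.7915 -0.3841] 2.7167 [[-0.061  -0.0039  0.1446]]
```

View pics/w4.png

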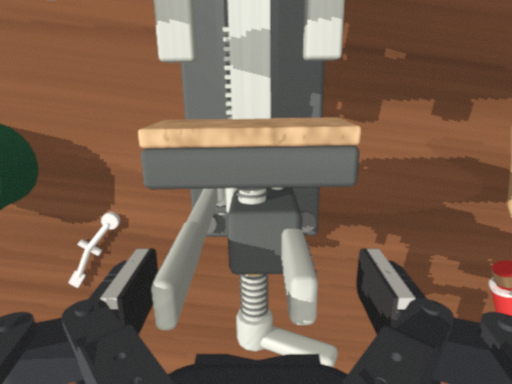

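jog_arm(targets=[0, 0, 0, 0, 0, 0, 0, 0, 0, 0, 0, 0], gripper=0.3)

```text
time: 3.02
ee_pos: [0.5304, -0.0119, 0.1489]
tcp_rot: [[0.003, 0.992, 0.125], [0.004, 0.125, -0.992], [-1.0, 0.004, -0.004]]
force: [-1.5, 10.1, 8.4]
gripper_width: 0.603
```

jog_arm(targets=[0, 0, 0, 0, 0, 0, 0, 0, 0, 0, 0, 0, 0, 0, 0, 0])

```text
time: 3.35
ee_pos: [0.5316, -0.0146, 0.1501]
tcp_rot: [[0.006, 0.992, 0.125], [-0.001, 0.125, -0.992], [-1.0, 0.006, 0.002]]
force: [0.1, -5.4, 7.6]
gripper_width: 0.463
```

```bash
python3 - <<'E'
from h import *
s=env.state();print(s['ee_pos'],s['force'],s['torque'],s['gripper_width'],s['time'],w2v(V,s['ee_pos']))
im=optics.snapshot('wrist'); cv2.imwrite('pics/w5.png',im[:,:,::-1])
E
```

```text
[ 0.5316 -0.0146  0.1501] [ 0.1389 -5.3817  7.5624] [0.79   0.2419 0.2309] 0.4629999050516796 3.35 [[-0.0575 -0.0053  0.1501]]
```

View pics/w5.png

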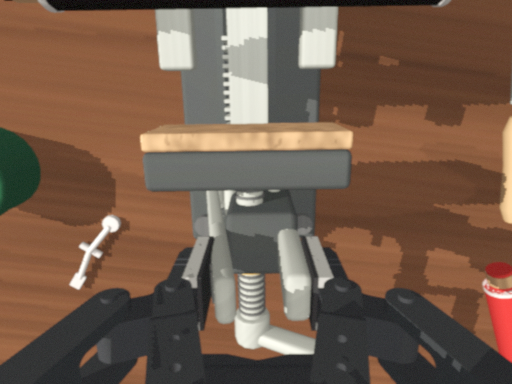

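jog_arm(targets=[0, 0, 0.002, 0, 0, 0, 0.002, 0, 0.002, 0.0003, 0, 0, 0.004, 0.0005, 0, 0, 0.004, 0.0005, 0, 0])

```text
time: 3.82
ee_pos: [0.5386, -0.0135, 0.1502]
tcp_rot: [[-0.001, 0.992, 0.124], [-0.001, 0.124, -0.992], [-1.0, -0.001, 0.001]]
force: [-1.4, -9.7, -5.3]
gripper_width: 0.463
```

jog_arm(targets=[0.004, 0.0005, 0, 0, 0.004, 0.0005, 0, 0, 0.004, 0.0005, 0, 0, 0.004, 0.0005, 0, 0, 0.004, 0.0005, 0, 0])

```text
time: 4.23
ee_pos: [0.5587, -0.0107, 0.1502]
tcp_rot: [[-0.001, 0.992, 0.125], [-0.0, 0.125, -0.992], [-1.0, -0.001, 0.0]]
force: [-2.2, -6.4, -5.1]
gripper_width: 0.459
```

```bash
python3 - <<'E'
from h import *
s=env.state();print(s['ee_pos'],s['force'],s['torque'],s['gripper_width'],s['time'],w2v(V,s['ee_pos']))
im=optics.snapshot('wrist'); cv2.imwrite('pics/w6.png',im[:,:,::-1])
E
```

```text
[ 0.5587 -0.0107  0.1502] [-2.2031 -6.4449 -5.0755] [0.5663 0.1256 0.1596] 0.4594490501517405 4.2333 [[-0.0301 -0.0048  0.1502]]
```

View pics/w6.png

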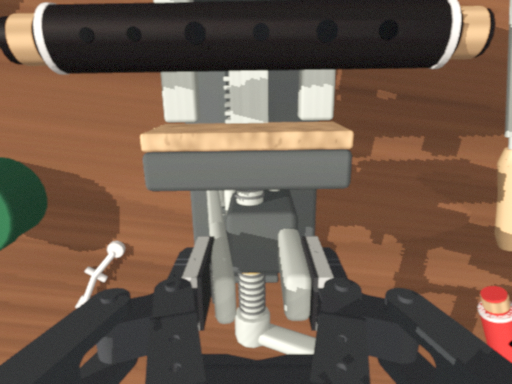

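jog_arm(targets=[0.004, 0.0, -0.0005, 0, 0.004, 0.0, -0.0005, 0, 0.004, 0, -0.0005, 0, 0.004, 0.0, 0, 0, 0.004, 0.0005, 0, 0])

```text
time: 4.7
ee_pos: [0.5799, -0.0079, 0.1502]
tcp_rot: [[0.001, 0.992, 0.126], [0.003, 0.126, -0.992], [-1.0, 0.002, -0.002]]
force: [-3.0, 4.9, 5.3]
gripper_width: 0.456
```

```bash
python3 - <<'E'
from h import *
s=env.state();print(s['ee_pos'],s['force'],s['torque'],s['gripper_width'],s['time'],w2v(V,s['ee_pos']))
im=optics.snapshot('wrist'); cv2.imwrite('pics/w7.png',im[:,:,::-1])
E
```

```text
[ 0.5799 -0.0079  0.1502] [-3.0174  4.9495  5.329 ] [1.9069 0.5056 0.1339] 0.4563263949030883 4.7 [[-0.0087 -0.0047  0.1502]]
```

View pics/w7.png

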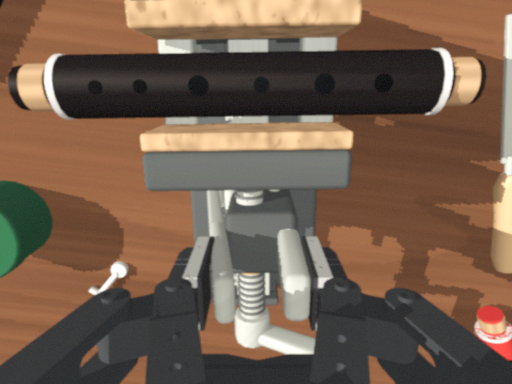

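```bash
python3 - <<'E'
from h import *
a=cv2.imread('pics/w7.png')[0:200,110:370]; cv2.imwrite('pics/w7z.png',cv2.resize(a,None,fx=3,fy=3,interpolation=cv2.INTER_CUBIC))
s=env.state(); tl=(s['ee_pos'],s['tcp_rot']); print(tl[0])
for r in [120,124,128,132,150,20,24,28,32,36]:
    X=atz('wrist',(248,r),.147,tl); print(r,w2v(V,X)[0])
E
```

```text
[ 0.5807 -0.0078  0.1502]
120 [ 0.0513 -0.0012  0.147 ]
124 [ 0.0496 -0.0011  0.147 ]
128 [ 0.0479 -0.0011  0.147 ]
132 [ 0.0462 -0.0011  0.147 ]
150 [ 0.0384 -0.001   0.147 ]
20 [ 0.09   -0.0015  0.147 ]
24 [ 0.0886 -0.0015  0.147 ]
28 [ 0.0872 -0.0015  0.147 ]
32 [ 0.0857 -0.0015  0.147 ]
36 [ 0.0843 -0.0014  0.147 ]
```

View pics/w7z.png

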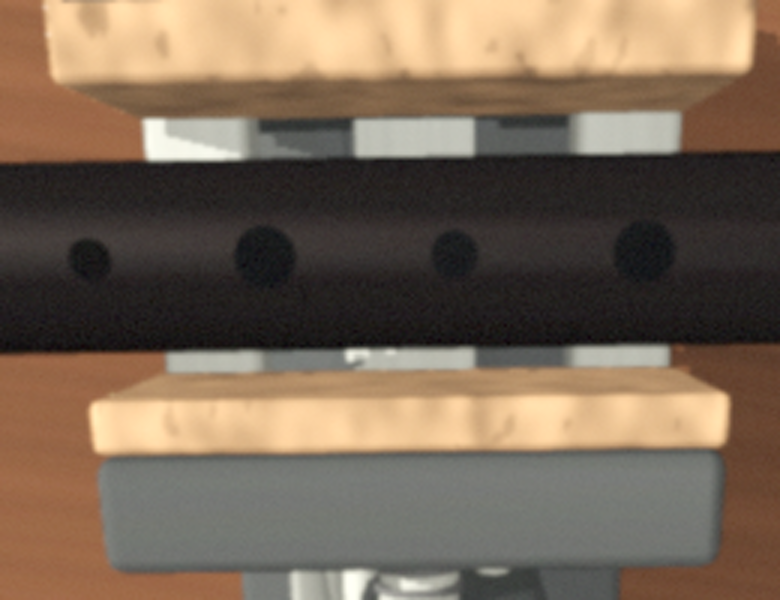

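jog_arm(targets=[0.002, 0.001, 0, 0, 0.002, 0.0005, 0, 0, 0.002, 0.0003, 0, 0])

```text
time: 5.0
ee_pos: [0.5859, -0.007, 0.1502]
tcp_rot: [[0.002, 0.992, 0.126], [0.001, 0.126, -0.992], [-1.0, 0.002, -0.0]]
force: [-2.8, -0.8, 5.5]
gripper_width: 0.456
```

jog_arm(targets=[0.001, 0.0001, 0, 0, 0.001, 0.0001, 0, 0, 0, 0, 0, 0])

```text
time: 5.25
ee_pos: [0.5881, -0.0068, 0.1502]
tcp_rot: [[0.002, 0.992, 0.126], [0.001, 0.126, -0.992], [-1.0, 0.002, -0.001]]
force: [-1.8, 0.9, 5.3]
gripper_width: 0.456
```

```bash
python3 - <<'E'
from h import *
s=env.state();print(s['ee_pos'],s['force'],s['torque'],s['gripper_width'],s['time'],w2v(V,s['ee_pos']))
im=optics.snapshot('wrist'); cv2.imwrite('pics/w8.png',im[:,:,::-1])
cv2.imwrite('pics/w8z.png',cv2.resize(im[0:200,110:370,::-1],None,fx=3,fy=3,interpolation=cv2.INTER_CUBIC))
E
```

```text
[ 0.5881 -0.0068  0.1502] [-1.8034  0.8953  5.2634] [1.835  0.3815 0.1667] 0.45577357496649523 5.25 [[-0.0005 -0.0046  0.1502]]
```

View pics/w8z.png

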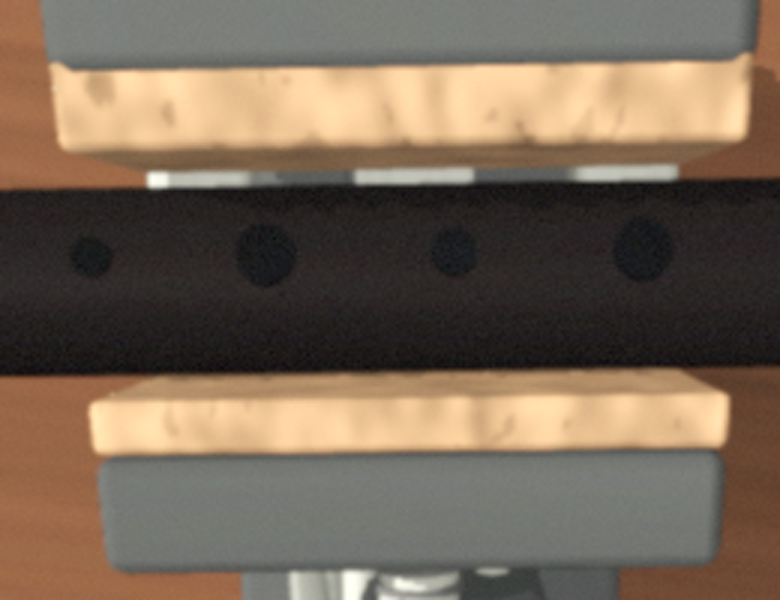

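jog_arm(targets=[0.0005, 0.0001, 0, 0, 0.0005, 0, 0, 0, 0.0005, 0.0001, 0, 0, 0.0005, 0.0001, 0, 0])

```text
time: 5.63
ee_pos: [0.5898, -0.0065, 0.1502]
tcp_rot: [[0.002, 0.992, 0.126], [0.001, 0.126, -0.992], [-1.0, 0.002, -0.001]]
force: [-2.8, 0.5, 5.8]
gripper_width: 0.459
```

jog_arm(targets=[0.0005, 0.0001, 0, 0, 0.0005, 0, 0, 0])

```text
time: 5.8
ee_pos: [0.5908, -0.0064, 0.1502]
tcp_rot: [[0.002, 0.992, 0.126], [0.001, 0.126, -0.992], [-1.0, 0.002, -0.001]]
force: [-2.8, 1.5, 5.3]
gripper_width: 0.456
```

```bash
python3 - <<'E'
from h import *
s=env.state();print(s['ee_pos'],s['force'],s['torque'],s['gripper_width'],s['time'],w2v(V,s['ee_pos']))
im=optics.snapshot('wrist'); cv2.imwrite('pics/w9.png',im[:,:,::-1])
cv2.imwrite('pics/w9z.png',cv2.resize(im[0:200,110:370,::-1],None,fx=3,fy=3,interpolation=cv2.INTER_CUBIC))
E
```

```text
[ 0.5908 -0.0064  0.1502] [-2.8075  1.5259  5.3123] [1.7301 0.4865 0.1901] 0.45562411928135454 5.8 [[ 0.0023 -0.0046  0.1502]]
```

View pics/w9z.png

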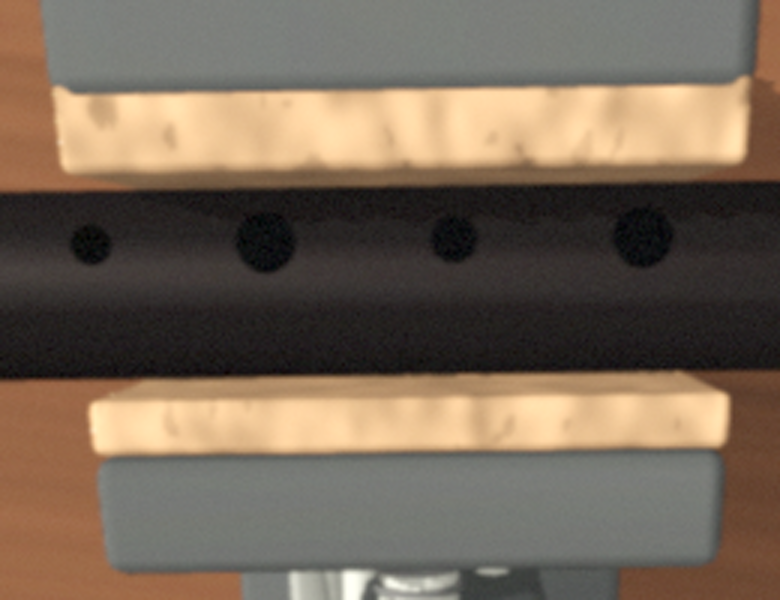

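jog_arm(targets=[0.0005, 0, 0, 0, 0.0005, 0.0001, 0, 0, 0.0005, 0.0001, 0, 0])

```text
time: 6.1
ee_pos: [0.5914, -0.0063, 0.1502]
tcp_rot: [[-0.001, 0.992, 0.125], [0.001, 0.125, -0.992], [-1.0, -0.001, -0.001]]
force: [-8.8, -0.1, 9.4]
gripper_width: 0.461
```

jog_arm(targets=[0.0005, 0, 0, 0, 0.0005, 0.0001, 0, 0, 0, 0, 0, 0])

```text
time: 6.35
ee_pos: [0.5916, -0.0063, 0.1502]
tcp_rot: [[-0.004, 0.992, 0.125], [0.001, 0.125, -0.992], [-1.0, -0.003, -0.001]]
force: [-11.8, 0.4, 12.3]
gripper_width: 0.451
```

```bash
python3 - <<'E'
from h import *
s=env.state();print(s['ee_pos'],s['force'],s['torque'],s['gripper_width'],s['time'],w2v(V,s['ee_pos']))
im=optics.snapshot('wrist'); cv2.imwrite('pics/w10.png',im[:,:,::-1])
cv2.imwrite('pics/w10z.png',cv2.resize(im[0:200,110:370,::-1],None,fx=3,fy=3,interpolation=cv2.INTER_CUBIC))
E
```

```text
[ 0.5916 -0.0063  0.1502] [-11.7747   0.4051  12.2963] [ 1.478   1.6108 -0.0746] 0.45126552153652644 6.35 [[ 0.003  -0.0046  0.1502]]
```

View pics/w10z.png

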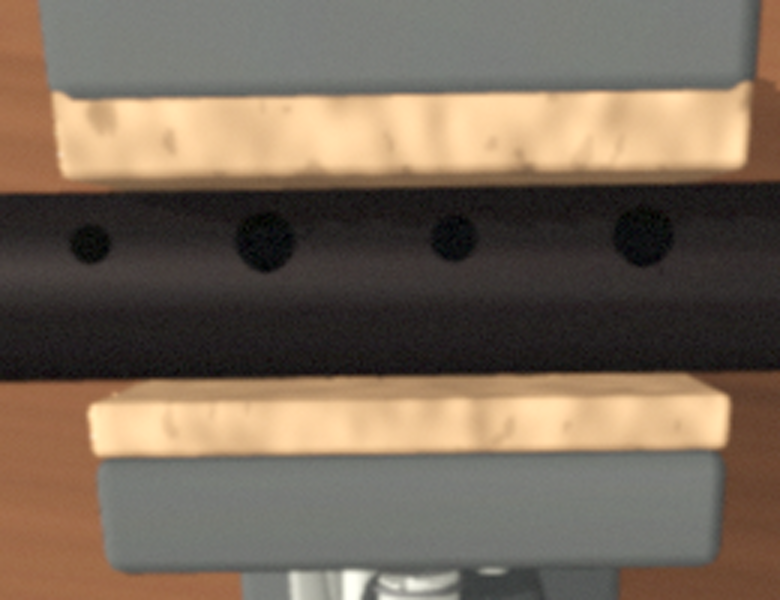

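jog_arm(targets=[0, 0, 0, 0, 0, 0, 0, 0, 0, 0, 0, 0, 0, 0, 0, 0], gripper=1)

```text
time: 6.73
ee_pos: [0.5924, -0.0064, 0.1481]
tcp_rot: [[-0.0, 0.992, 0.127], [-0.002, 0.127, -0.992], [-1.0, -0.001, 0.002]]
force: [0.3, -0.6, -0.1]
gripper_width: 0.991
```

```bash
python3 - <<'E'
from h import *
s=env.state();print(s['ee_pos'],s['force'],s['torque'],s['gripper_width'],s['time'],w2v(V,s['ee_pos']))
im=optics.snapshot('wrist'); cv2.imwrite('pics/w11.png',im[:,:,::-1])
E
```

```text
[ 0.5924 -0.0064  0.1481] [ 0.2597 -0.5507 -0.1082] [-0.0807 -0.002  -0.007 ] 0.991445765005499 6.7333 [[ 0.0038 -0.0048  0.1481]]
```

View pics/w11.png

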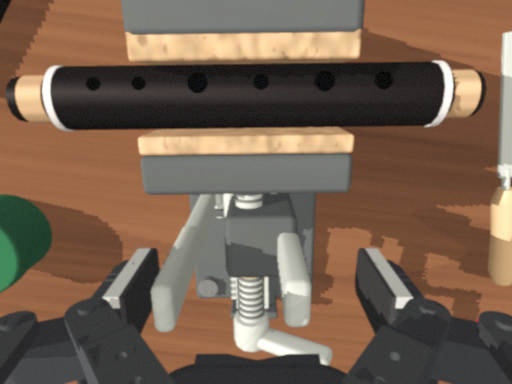

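jog_arm(targets=[0, 0, 0.02, 0, 0, 0, 0.04, 0, 0, 0, 0.04, 0, -0.04, -0.01, 0, 0, -0.04, -0.01, 0, 0])

```text
time: 7.2
ee_pos: [0.5152, -0.028, 0.2537]
tcp_rot: [[0.01, 0.992, 0.127], [-0.005, 0.127, -0.992], [-1.0, 0.009, 0.006]]
force: [-0.9, -0.1, 0.1]
gripper_width: 1.0
```

jog_arm(targets=[-0.04, -0.012, 0, 0, -0.03, -0.012, 0, 0, 0, 0, 0, 0, 0, 0, 0, 0])

```text
time: 7.53
ee_pos: [0.4424, -0.0515, 0.2498]
tcp_rot: [[0.003, 0.992, 0.124], [-0.003, 0.124, -0.992], [-1.0, 0.003, 0.003]]
force: [1.2, 1.3, -0.3]
gripper_width: 1.001
```

```bash
python3 - <<'E'
from h import *
s=env.state();print(s['ee_pos'],s['force'],s['torque'],s['gripper_width'],s['time'],w2v(V,s['ee_pos']))
im=optics.snapshot('wrist'); cv2.imwrite('pics/w12.png',im[:,:,::-1])
im=optics.snapshot('scene'); cv2.imwrite('pics/s12.png',cv2.resize(im[100:280,150:370,::-1],None,fx=3.3,fy=3.3,interpolation=cv2.INTER_CUBIC))
E
```

```text
[ 0.4424 -0.0515  0.2498] [ 1.2248  1.251  -0.284 ] [-0.0504  0.0187 -0.0066] 1.0011878898280013 7.5333 [[-0.1507 -0.0307  0.2498]]
```

View pics/w12.png

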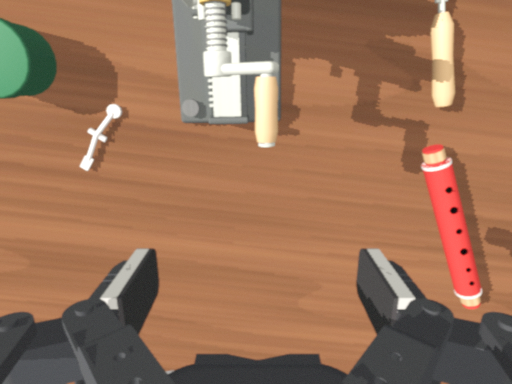

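View pics/s12.png

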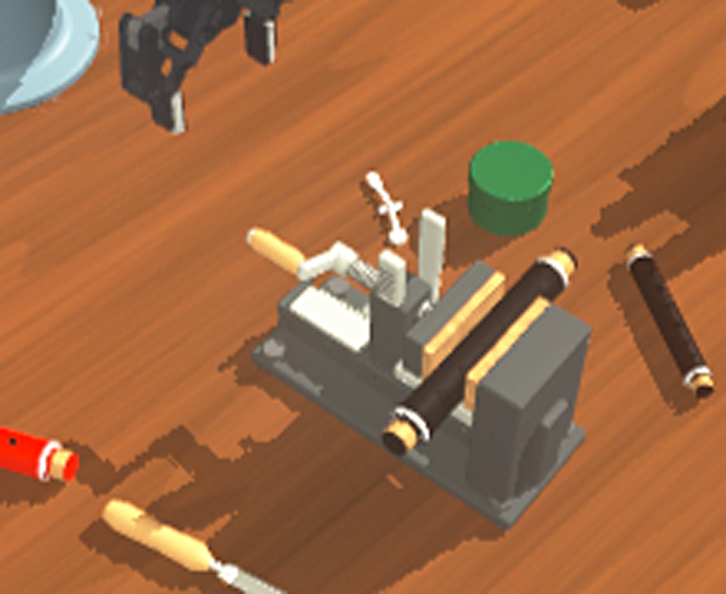

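```bash
python3 - <<'E'
from h import *
s=env.state(); tl=(s['ee_pos'],s['tcp_rot']); print(tl[0])
S=lambda u,v:(150+u/3.3-.4,100+v/3.3-.4)
for sc,w in [((250,237),(266,146)),((303,266),(264,76))]:
  X=tri([('scene',S(*sc)),('wrist',w,tl)]); print(X,w2v(V,X), (proj('scene',X)-S(*sc))[0],(proj('wrist',X,tl)-w)[0])
  print([w2v(V,atz('wrist',w,z,tl))[0] for z in (.13,.136,.142)])
# screw axis: spring/hub in wrist at z .12
print(w2v(V,atz('wrist',(215,25),.128,tl)),w2v(V,atz('wrist',(212,63),.13,tl)))
# pad / rest in scene
for p,z in [((433,210),.187),((393,253),.185)]: print(w2v(V,atz('scene',S(*p),z)))
E
```

```text
[ 0.4436 -0.051   0.2498]
[ 0.4721 -0.0553  0.1353] [[-0.1217 -0.0382  0.1353]] [0.4276 0.0664] [0.8144 1.1771]
[array([-0.1217, -0.0377,  0.13  ]), array([-0.1206, -0.0375,  0.136 ]), array([-0.1196, -0.0374,  0.142 ])]
[ 0.5227 -0.0468  0.1377] [[-0.0704 -0.0361  0.1377]] [ 0.2441 -0.0114] [0.5715 0.6548]
[array([-0.0698, -0.0359,  0.13  ]), array([-0.0699, -0.0358,  0.136 ]), array([-0.07  , -0.0356,  0.142 ])]
[[-0.0352 -0.0009  0.128 ]] [[-0.0608  0.002   0.13  ]]
[[-0.004   0.0334  0.187 ]]
[[-0.0019 -0.0162  0.185 ]]
```

jog_arm(targets=[0.025, -0.0005, -0.01, 0, 0.025, -0.0005, -0.02, 0, 0, 0, -0.03, 0, 0, 0, 0, 0])

```text
time: 7.97
ee_pos: [0.4912, -0.0503, 0.1833]
tcp_rot: [[-0.01, 0.992, 0.127], [0.003, 0.127, -0.992], [-1.0, -0.009, -0.004]]
force: [-2.2, 0.2, -1.8]
gripper_width: 1.002
```

```bash
python3 - <<'E'
from h import *
s=env.state();print(s['ee_pos'],s['force'],s['torque'],s['gripper_width'],s['time'],w2v(V,s['ee_pos']))
im=optics.snapshot('wrist'); cv2.imwrite('pics/w13.png',im[:,:,::-1])
E
```

```text
[ 0.4912 -0.0503  0.1833] [-2.2496  0.2406 -1.7631] [0.0829 0.0974 0.0227] 1.0015149411513058 7.9667 [[-0.1021 -0.0356  0.1833]]
```

View pics/w13.png

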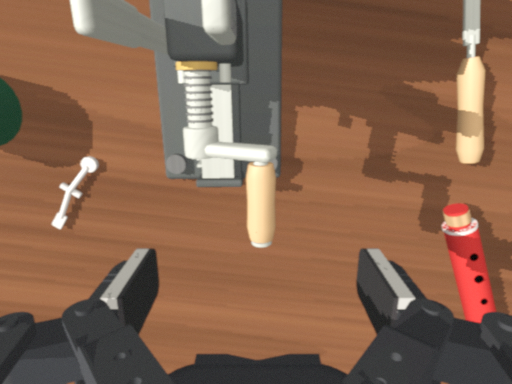

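jog_arm(targets=[0, 0, -0.02, 0, 0, 0, -0.02, 0, 0, 0, -0.015, 0, 0, 0, -0.0095, 0, 0, 0, 0, 0])

```text
time: 8.43
ee_pos: [0.4922, -0.0511, 0.1236]
tcp_rot: [[-0.002, 0.992, 0.126], [0.001, 0.126, -0.992], [-1.0, -0.002, -0.001]]
force: [0.0, 0.5, -0.2]
gripper_width: 1.002
```

```bash
python3 - <<'E'
from h import *
s=env.state();print(s['ee_pos'],s['force'],s['torque'],s['gripper_width'],s['time'],w2v(V,s['ee_pos']))
im=optics.snapshot('wrist'); cv2.imwrite('pics/w14.png',im[:,:,::-1])
E
```

```text
[ 0.4922 -0.0511  0.1236] [ 0.0241  0.5139 -0.2059] [ 0.0255  0.0087 -0.0045] 1.002212605453722 8.4333 [[-0.1012 -0.0366  0.1236]]
```

View pics/w14.png

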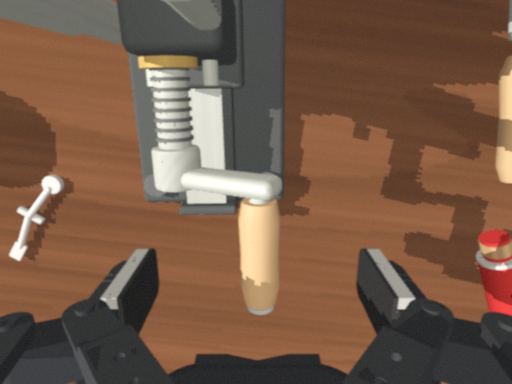

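jog_arm(targets=[0, 0, 0, 0, 0, 0, 0, 0, 0, 0, 0, 0, 0, 0, 0, 0, 0, 0, 0, 0], gripper=0)

```text
time: 8.9
ee_pos: [0.4929, -0.0515, 0.1248]
tcp_rot: [[0.001, 0.992, 0.126], [-0.0, 0.126, -0.992], [-1.0, 0.001, 0.0]]
force: [-0.1, 0.1, -0.3]
gripper_width: 0.296
```

jog_arm(targets=[0, 0, 0, 0, 0, 0, 0, 0, 0, 0, 0, 0])

```text
time: 9.15
ee_pos: [0.4929, -0.052, 0.1248]
tcp_rot: [[0.0, 0.992, 0.126], [-0.001, 0.126, -0.992], [-1.0, 0.0, 0.001]]
force: [-2.3, -3.0, 3.1]
gripper_width: 0.161
```

```bash
python3 - <<'E'
from h import *
s=env.state();print(s['ee_pos'],s['force'],s['torque'],s['gripper_width'],s['time'],w2v(V,s['ee_pos']))
im=optics.snapshot('wrist'); cv2.imwrite('pics/w15.png',im[:,:,::-1])
E
```

```text
[ 0.4929 -0.052   0.1248] [-2.2874 -2.9793  3.1015] [-0.4552  0.1815  0.1699] 0.16125641078872355 9.15 [[-0.1006 -0.0375  0.1248]]
```

View pics/w15.png

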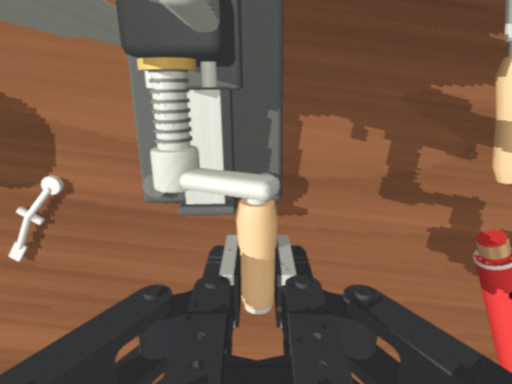

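```bash
cat > path.py <<'E'
import numpy as np,sys
t=float(sys.argv[1]);d=float(sys.argv[2]);n=int(sys.argv[3])
c,s=np.cos(.1263),np.sin(.1263)
for i in range(n):
    a,b=t+i*d,t+(i+1)*d
    dy=-.04*(np.sin(b)-np.sin(a));dz=.04*(np.cos(b)-np.cos(a));dx=.00191*d
    print(f"{b:.3f}: {c*dx-s*dy:.4f}, {s*dx+c*dy:.4f}, {dz:.4f}, 0,")
E
python3 path.py 1.147 .1 25
```

```text
1.247: 0.0004, -0.0014, -0.0037, 0,
1.347: 0.0003, -0.0010, -0.0038, 0,
1.447: 0.0003, -0.0007, -0.0039, 0,
1.547: 0.0002, -0.0003, -0.0040, 0,
1.647: 0.0002, 0.0001, -0.0040, 0,
1.747: 0.0001, 0.0005, -0.0040, 0,
1.847: 0.0001, 0.0009, -0.0039, 0,
1.947: 0.0000, 0.0013, -0.0038, 0,
2.047: -0.0000, 0.0017, -0.0036, 0,
2.147: -0.0001, 0.0020, -0.0035, 0,
2.247: -0.0001, 0.0023, -0.0032, 0,
2.347: -0.0001, 0.0027, -0.0030, 0,
2.447: -0.0002, 0.0029, -0.0027, 0,
2.547: -0.0002, 0.0032, -0.0024, 0,
2.647: -0.0002, 0.0034, -0.0021, 0,
2.747: -0.0003, 0.0036, -0.0017, 0,
2.847: -0.0003, 0.0038, -0.0014, 0,
2.947: -0.0003, 0.0039, -0.0010, 0,
3.047: -0.0003, 0.0039, -0.0006, 0,
3.147: -0.0003, 0.0040, -0.0002, 0,
3.247: -0.0003, 0.0040, 0.0002, 0,
3.347: -0.0003, 0.0039, 0.0006, 0,
3.447: -0.0003, 0.0039, 0.0010, 0,
3.547: -0.0003, 0.0037, 0.0014, 0,
3.647: -0.0003, 0.0036, 0.0018, 0,
```

jog_arm(targets=[0.0004, -0.0014, -0.0037, 0, 0.0003, -0.001, -0.0038, 0, 0.0003, -0.0007, -0.0039, 0])

```text
time: 9.45
ee_pos: [0.4938, -0.0555, 0.1139]
tcp_rot: [[-0.001, 0.992, 0.126], [-0.002, 0.126, -0.992], [-1.0, -0.001, 0.002]]
force: [-6.8, -5.0, 8.2]
gripper_width: 0.166
```

jog_arm(targets=[0.0002, -0.0003, -0.004, 0, 0.0002, 0.0001, -0.004, 0])

```text
time: 9.62
ee_pos: [0.4938, -0.0561, 0.1056]
tcp_rot: [[-0.001, 0.992, 0.126], [-0.003, 0.126, -0.992], [-1.0, -0.002, 0.003]]
force: [-5.8, -6.5, 7.0]
gripper_width: 0.164
```

```bash
cat > st.py <<'E'
from h import *
import sys
s=env.state();v=w2v(V,s['ee_pos'])[0];print(s['time'],s['ee_pos'],s['force'],s['torque'],s['gripper_width'],v)
n=sys.argv[1]
im=optics.snapshot('wrist'); cv2.imwrite(f'pics/w{n}.png',im[:,:,::-1])
im=optics.snapshot('scene'); cv2.imwrite(f'pics/s{n}.png',cv2.resize(im[100:280,150:370,::-1],None,fx=3.3,fy=3.3,interpolation=cv2.INTER_CUBIC))
E
python3 st.py 16
```

```text
9.6167 [ 0.4938 -0.0561  0.1056] [-5.7578 -6.4595  6.9853] [-1.0748  1.0128  0.0158] 0.16371635422776917 [-0.1002 -0.0417  0.1056]
```

View pics/w16.png

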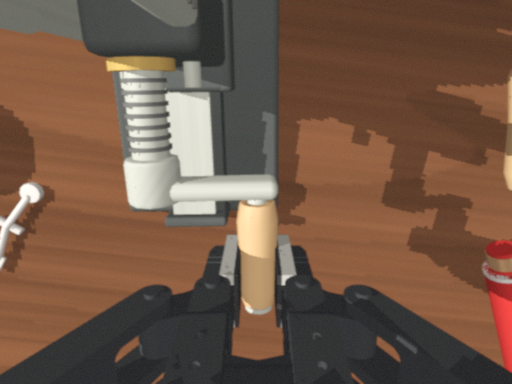

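View pics/s16.png

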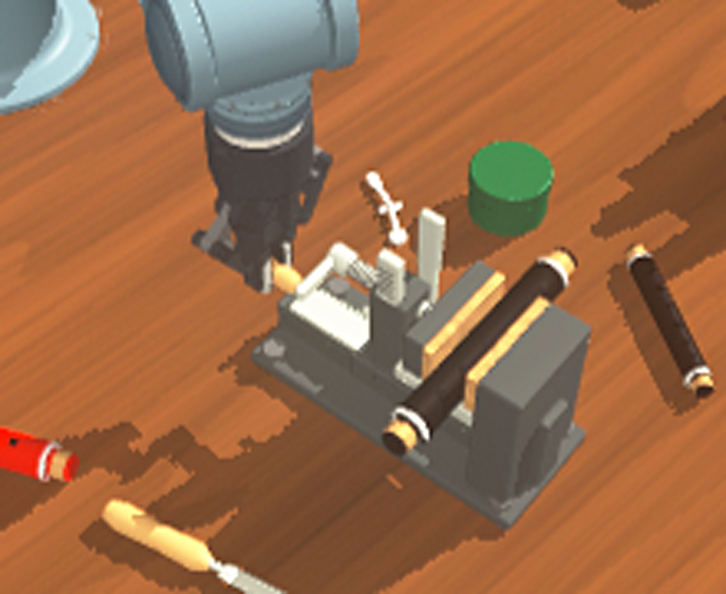

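jog_arm(targets=[-0.0003, -0.0003, -0.004, 0, -0.0003, 0.0003, -0.0039, 0, 0, 0.0013, -0.0038, 0])

```text
time: 9.97
ee_pos: [0.4936, -0.054, 0.0938]
tcp_rot: [[-0.0, 0.992, 0.126], [-0.001, 0.126, -0.992], [-1.0, -0.0, 0.001]]
force: [-4.5, -2.8, 6.4]
gripper_width: 0.165
```

jog_arm(targets=[0, 0.0017, -0.0036, 0, -0.0001, 0.002, -0.0035, 0])

```text
time: 10.13
ee_pos: [0.4933, -0.0507, 0.0866]
tcp_rot: [[-0.001, 0.992, 0.126], [-0.002, 0.126, -0.992], [-1.0, -0.001, 0.002]]
force: [-5.4, -5.3, 6.8]
gripper_width: 0.163
```

```bash
python3 st.py 17
```

```text
10.1333 [ 0.4933 -0.0507  0.0866] [-5.3702 -5.3086  6.8223] [-0.8976  0.8633  0.0481] 0.1627502287065482 [-0.1    -0.0363  0.0866]
```

View pics/s17.png

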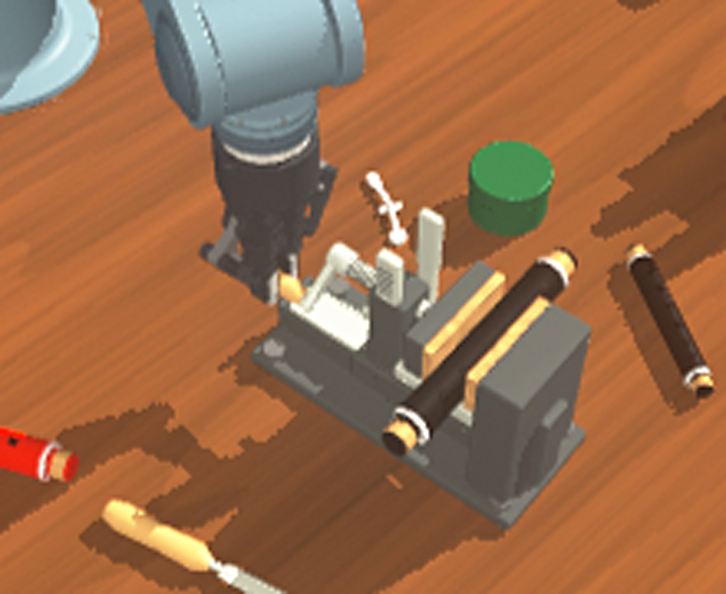

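View pics/w17.png

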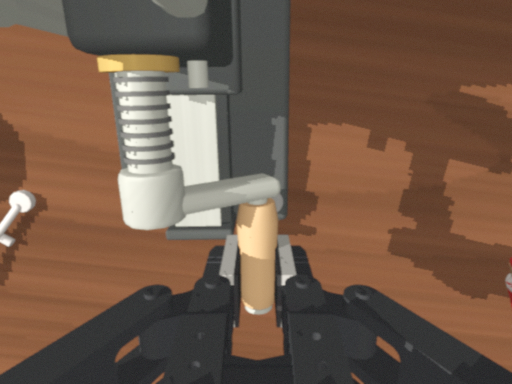

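```bash
python3 path.py 2.147 .1 15; python3 - <<'E'
import cv2,numpy as np
o=[]
for n in (15,16,17):
    a=cv2.imread(f'pics/w{n}.png')[30:230,60:300]; o.append(cv2.resize(a,None,fx=1.65*1.5,fy=1.65*1.5,interpolation=cv2.INTER_CUBIC)[:,:266])
    a=cv2.imread(f'pics/w{n}.png').astype(int)
    m=(a[:,:,2]-a[:,:,0]>70)&(a[:,:,2]>150); m[:40]=0;m[90:]=0;m[:,:90]=0;m[:,220:]=0
    r,c=np.nonzero(m); print(n,r.min(),r.max(),c.min(),c.max(), len(r))
E
```

```text
2.247: -0.0001, 0.0023, -0.0032, 0,
2.347: -0.0001, 0.0027, -0.0030, 0,
2.447: -0.0002, 0.0029, -0.0027, 0,
2.547: -0.0002, 0.0032, -0.0024, 0,
2.647: -0.0002, 0.0034, -0.0021, 0,
2.747: -0.0003, 0.0036, -0.0017, 0,
2.847: -0.0003, 0.0038, -0.0014, 0,
2.947: -0.0003, 0.0039, -0.0010, 0,
3.047: -0.0003, 0.0039, -0.0006, 0,
3.147: -0.0003, 0.0040, -0.0002, 0,
3.247: -0.0003, 0.0040, 0.0002, 0,
3.347: -0.0003, 0.0039, 0.0006, 0,
3.447: -0.0003, 0.0039, 0.0010, 0,
3.547: -0.0003, 0.0037, 0.0014, 0,
3.647: -0.0003, 0.0036, 0.0018, 0,
15 51 85 98 189 590
16 57 71 105 165 756
17 55 87 90 169 1128
```

```bash
python3 - <<'E'
from h import *
R=np.array([[0,.992,.126],[0,.126,-.992],[-1,0,0.]])
P={15:[.4929,-.052,.1248],16:[.4938,-.0561,.1056],17:[.4933,-.0507,.0866]}
for n in P:
    a=cv2.imread(f'pics/w{n}.png'); h=cv2.cvtColor(a,cv2.COLOR_BGR2HSV)
    m=((h[:,:,0]>10)&(h[:,:,0]<30)&(h[:,:,1]>110)&(h[:,:,2]>110)).astype(np.uint8); m[:45]=0;m[85:]=0;m[:,:95]=0;m[:,205:]=0
    k,l,st,_=cv2.connectedComponentsWithStats(m); i=1+np.argmax(st[1:,4]); x,y,w,hh,A=st[i]
    print(n,st[i]); u=x+w/2
    col=a[40:100,int(u)-2:int(u)+3].mean(1).astype(int)
    # bottom edge of gold: saturation falling
    sat=h[40:100,int(u)-3:int(u)+4,1].mean(1); print(sat[10:40].astype(int))
    for r in (y+hh-1,):
        print(w2v(V,atz('wrist',(u,r),.132,(np.array(P[n]),R))), w2v(V,atz('wrist',(u,r+1),.132,(np.array(P[n]),R)))[0,0])
E
```

```text
15 [  95   45   35   40 1252]
[138 138 140 140 140 139 140 139 139 138 137 139 138 139 137 140 140 139
 139 139 140 139 139 140 140 139 139 140 139 140]
[[-0.0267  0.0177  0.132 ]] -0.02702108182869643
16 [  95   55   80   30 1313]
[  4  10   9  12  12  78 126 135 137 135 136 136 136 137 137 136 136 133
 129 119  64  21  17  16  15  14  13  14  13  10]
[[-0.0263 -0.0017  0.132 ]] -0.02656769997566825
17 [  95   54   84   31 1513]
[ 11  11   4  54 120 133 135 135 135 133 135 135 135 135 134 135 135 135
 135 132  84  25  16  15  15  15  14  12   7   9]
[[-0.026  -0.0034  0.132 ]] -0.026304972155671562
```

```bash
cat > gold.py <<'E'
from h import *
import sys
R=np.array([[0,.992,.126],[0,.126,-.992],[-1,0,0.]])
def gold(n,p,u):
    a=cv2.imread(f'pics/w{n}.png'); h=cv2.cvtColor(a,cv2.COLOR_BGR2HSV)
    s=h[40:110,u-6:u+7,1].mean(1); b=h[40:110,u-6:u+7].mean(1)
    i=[k for k in range(1,69) if s[k]>=70>s[k+1]]
    rows=[40+k+(s[k]-70)/(s[k]-s[k+1]) for k in i]
    j=[k for k in range(1,69) if s[k]<70<=s[k+1]]
    up=[40+k+(70-s[k])/(s[k+1]-s[k]) for k in j]
    print(n,rows,up,[w2v(V,atz('wrist',(u,r),.132,(np.array(p),R)))[0,0].round(5) for r in rows])
if __name__=='__main__':
    gold(15,[.4929,-.052,.1248],168); gold(16,[.4938,-.0561,.1056],140);gold(17,[.4933,-.0507,.0866],140)
E
python3 gold.py
```

```text
15 [np.float64(69.12334217506631)] [np.float64(55.88066298342542)] [np.float64(-0.02127)]
16 [np.float64(69.69689119170984)] [np.float64(55.00140449438202)] [np.float64(-0.02179)]
17 [np.float64(70.2771392081737)] [np.float64(53.26636568848758)] [np.float64(-0.02245)]
```

jog_arm(targets=[-0.0002, 0.0023, -0.0032, 0, -0.0002, 0.0027, -0.003, 0])

```text
time: 10.4
ee_pos: [0.4928, -0.0461, 0.0802]
tcp_rot: [[-0.001, 0.992, 0.126], [-0.003, 0.126, -0.992], [-1.0, -0.001, 0.003]]
force: [-4.1, -8.2, 4.7]
gripper_width: 0.165
```

jog_arm(targets=[-0.0002, 0.0029, -0.0027, 0])

```text
time: 10.48
ee_pos: [0.4926, -0.0433, 0.0774]
tcp_rot: [[-0.001, 0.992, 0.126], [-0.003, 0.126, -0.992], [-1.0, -0.001, 0.003]]
force: [-4.4, -8.9, 3.4]
gripper_width: 0.166
```

```bash
python3 st.py 18
```

```text
10.4833 [ 0.4926 -0.0433  0.0774] [-4.3553 -8.9482  3.4308] [-1.3808  0.6328  0.0622] 0.16603548204218962 [-0.0998 -0.0288  0.0774]
```

View pics/w18.png

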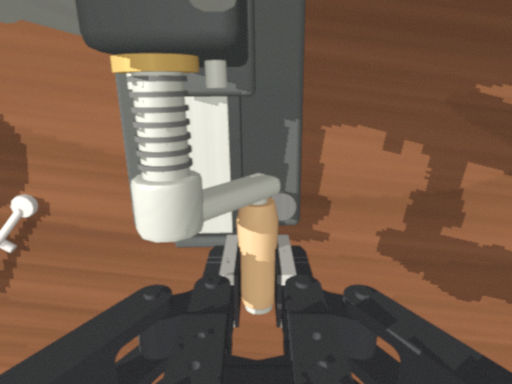

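```bash
python3 - <<'E'
from gold import *
gold(18,[.4926,-.0433,.0774],155)
E
```

```text
18 [np.float64(70.87272727272727)] [np.float64(51.89179104477612)] [np.float64(-0.02268)]
```

jog_arm(targets=[-0.0002, 0.0032, -0.0024, 0, -0.0002, 0.0034, -0.0021, 0])

```text
time: 10.75
ee_pos: [0.4919, -0.0369, 0.0726]
tcp_rot: [[-0.002, 0.992, 0.126], [-0.003, 0.126, -0.992], [-1.0, -0.002, 0.003]]
force: [-4.4, -10.8, 1.5]
gripper_width: 0.16
```

jog_arm(targets=[-0.0003, 0.0036, -0.0017, 0])

```text
time: 10.83
ee_pos: [0.4915, -0.0333, 0.0707]
tcp_rot: [[-0.002, 0.992, 0.126], [-0.004, 0.126, -0.992], [-1.0, -0.002, 0.003]]
force: [-3.0, -10.5, 0.1]
gripper_width: 0.164
```

```bash
python3 st.py 19;python3 - <<'E'
from gold import *
s=env.state()
gold(19,s['ee_pos'],163)
E
```

```text
10.8333 [ 0.4915 -0.0333  0.0707] [ -3.0332 -10.506    0.0808] [-1.6638  0.514   0.0335] 0.16372579969042805 [-0.0997 -0.0188  0.0707]
19 [np.float64(73.08863198458575)] [np.float64(52.05174825174825)] [np.float64(-0.02328)]
```

View pics/s19.png

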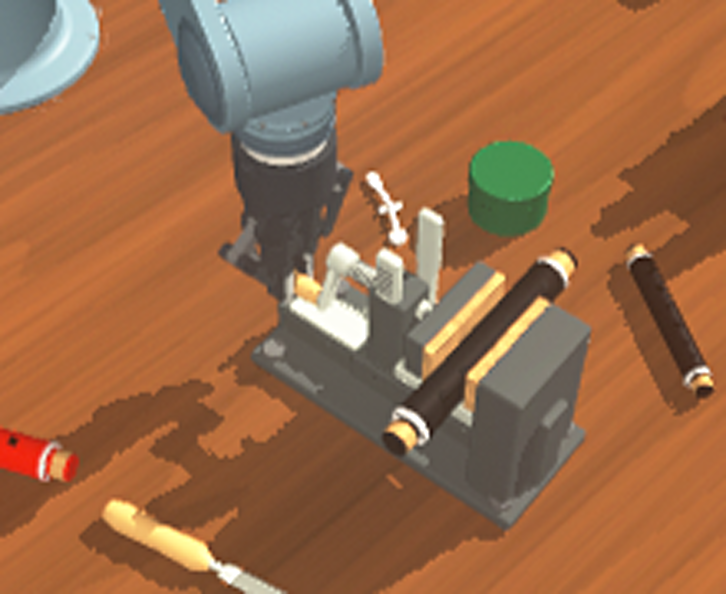

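View pics/w19.png

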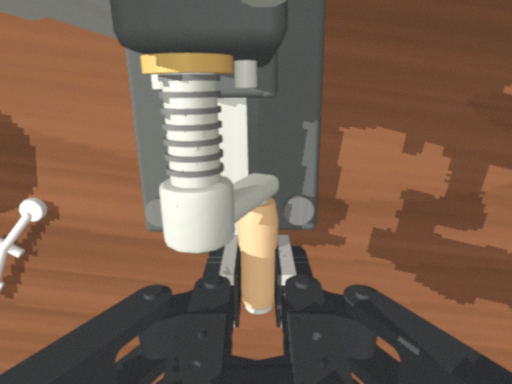

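```bash
python3 - <<'E'
from h import *
ref=cv2.imread('pics/s12.png')
# expected pixel shift per mm -x (zoomed)
d=(proj('scene',v2w(V,[[-.011,0,.16]]))-proj('scene',v2w(V,[[-.010,0,.16]])))[0]*3.3; print('px per mm -x',d)
d=(proj('scene',v2w(V,[[-.010,-.001,.16]]))-proj('scene',v2w(V,[[-.010,0,.16]])))[0]*3.3; print('px per mm -y',d)
B={'rest':(378,245,410,285),'pad':(416,203,450,270),'jaw':(410,262,510,375),'work':(380,245,580,458),'back':(520,300,595,500),'tin':(465,135,560,240),'key':(362,165,412,250)}
for n in (16,17,19):
    im=cv2.imread(f'pics/s{n}.png')
    for k,(x0,y0,x1,y1) in B.items():
        t=ref[y0:y1,x0:x1]; s=im[y0-10:y1+10,x0-10:x1+10]
        r=cv2.matchTemplate(s,t,cv2.TM_CCOEFF_NORMED); _,mv,_,ml=cv2.minMaxLoc(r)
        x,y=ml
        fx=fy=0
        if 0<x<20 and 0<y<20:
            fx=(r[y,x-1]-r[y,x+1])/(2*(r[y,x-1]+r[y,x+1]-2*r[y,x])); fy=(r[y-1,x]-r[y+1,x])/(2*(r[y-1,x]+r[y+1,x]-2*r[y,x]))
        print(n,k,round(x-10+fx,2),round(y-10+fy,2),round(mv,3))
E
```

```text
px per mm -x [-1.0694 -0.6547]
px per mm -y [-0.8434  0.8001]
16 rest -0.95 -0.51 0.983
16 pad -0.68 -0.56 0.975
16 jaw -0.14 -0.03 0.994
16 work -0.15 0.03 0.993
16 back 0.01 0.01 1.0
16 tin -0.01 -0.01 1.0
16 key -0.0 -0.03 0.999
17 rest -1.71 -0.92 0.978
17 pad -1.53 -0.87 0.962
17 jaw -0.19 -0.01 0.984
17 work -0.18 -0.03 0.986
17 back 0.01 0.01 1.0
17 tin -0.01 -0.0 1.0
17 key -0.01 -0.05 0.998
19 rest -2.02 -0.95 0.974
19 pad -1.95 -0.92 0.966
19 jaw -0.04 0.23 0.973
19 work -0.19 0.18 0.975
19 back 0.01 0.01 1.0
19 tin -0.01 -0.0 1.0
19 key -0.01 -0.05 0.998
```

```bash
python3 - <<'E'
from h import *
im0=cv2.imread('pics/scene0.png'); im0=cv2.resize(im0[80:280,130:370],None,fx=3.3,fy=3.3,interpolation=cv2.INTER_CUBIC)
ref=cv2.imread('pics/s12.png')
for k,(x0,y0,x1,y1) in {'rest':(383,248,408,275),'pad':(418,206,447,240)}.items():
    r=cv2.matchTemplate(im0,ref[y0:y1,x0:x1],cv2.TM_CCOEFF_NORMED); _,mv,_,ml=cv2.minMaxLoc(r)
    print(k,ml[0]-x0-66,ml[1]-y0-66,mv)
for z in (.185,):
  for p in ([-.0605,-.019],[-.0605,.029]):
    print((proj('scene',v2w(V,[[p[0]+.0626,p[1],z]]))-proj('scene',v2w(V,[[p[0],p[1],z]])))*3.3)
E
python3 path.py 2.747 .1 10
```

```text
rest -66 -39 0.9881862998008728
pad -106 2 0.8477827906608582
[[67.4184 41.3391]]
[[66.9034 39.4832]]
2.847: -0.0003, 0.0038, -0.0014, 0,
2.947: -0.0003, 0.0039, -0.0010, 0,
3.047: -0.0003, 0.0039, -0.0006, 0,
3.147: -0.0003, 0.0040, -0.0002, 0,
3.247: -0.0003, 0.0040, 0.0002, 0,
3.347: -0.0003, 0.0039, 0.0006, 0,
3.447: -0.0003, 0.0039, 0.0010, 0,
3.547: -0.0003, 0.0037, 0.0014, 0,
3.647: -0.0003, 0.0036, 0.0018, 0,
3.747: -0.0002, 0.0034, 0.0021, 0,
```

jog_arm(targets=[-0.0003, 0.0038, -0.0014, 0])

```text
time: 11.02
ee_pos: [0.4911, -0.0297, 0.0692]
tcp_rot: [[-0.002, 0.992, 0.126], [-0.004, 0.126, -0.992], [-1.0, -0.002, 0.003]]
force: [-3.4, -10.7, -0.5]
gripper_width: 0.164
```

jog_arm(targets=[-0.0003, 0.0039, -0.001, 0])

```text
time: 11.1
ee_pos: [0.4907, -0.0256, 0.068]
tcp_rot: [[-0.002, 0.992, 0.126], [-0.004, 0.126, -0.992], [-1.0, -0.003, 0.003]]
force: [-3.5, -10.3, -1.6]
gripper_width: 0.16
```

jog_arm(targets=[-0.0003, 0.0039, -0.0006, 0])

```text
time: 11.18
ee_pos: [0.4902, -0.0216, 0.0672]
tcp_rot: [[-0.002, 0.992, 0.126], [-0.003, 0.126, -0.992], [-1.0, -0.003, 0.003]]
force: [-2.6, -10.4, -1.4]
gripper_width: 0.158
```

```bash
cat > tr.py <<'E'
from h import *
import sys
ref=cv2.imread('pics/s12.png')
B={'rest':(378,245,410,285),'pad':(416,203,450,270),'jaw':(410,262,510,375),'work':(380,245,580,458),'back':(520,300,595,500),'tin':(465,135,560,240),'key':(362,165,412,250)}
im=cv2.imread(f'pics/s{sys.argv[1]}.png')
for k,(x0,y0,x1,y1) in B.items():
    r=cv2.matchTemplate(im[y0-10:y1+10,x0-10:x1+10],ref[y0:y1,x0:x1],cv2.TM_CCOEFF_NORMED); _,mv,_,(x,y)=cv2.minMaxLoc(r)
    fx=(r[y,x-1]-r[y,x+1])/(2*(r[y,x-1]+r[y,x+1]-2*r[y,x])); fy=(r[y-1,x]-r[y+1,x])/(2*(r[y-1,x]+r[y+1,x]-2*r[y,x]))
    x=x-10+fx;y=y-10+fy
    m=np.linalg.solve([[-1.0694,-.8434],[-.6547,.8001]],[x,y])
    print(k,round(x,2),round(y,2),round(mv,3),'mm -x,-y',m.round(2))
s=env.state();z=s['ee_pos'][2]+.012-.12; c=np.clip(z/.04,-1,1); F=s['force']
fy=-np.sin(.1263)*F[0]+np.cos(.1263)*F[1]; th=np.arccos(c)
print('theta(first half)',th,'T',-(fy*-np.cos(th)-F[2]*np.sin(th)))
E
python3 st.py 20; python3 tr.py 20
```

```text
11.1833 [ 0.4902 -0.0216  0.0672] [ -2.6204 -10.4028  -1.4454] [-1.6276  0.4668  0.0808] 0.15847386574527184 [-0.0994 -0.007   0.0672]
rest -2.19 -1.02 0.971 mm -x,-y [1.86 0.25]
pad -2.27 -1.0 0.963 mm -x,-y [1.89 0.29]
jaw -0.6 1.24 0.965 mm -x,-y [-0.4   1.22]
work -0.16 0.24 0.97 mm -x,-y [-0.05  0.25]
back 0.01 0.01 1.0 mm -x,-y [-0.01  0.01]
tin -0.01 -0.01 1.0 mm -x,-y [0.01 0.  ]
key 0.0 -0.06 0.997 mm -x,-y [ 0.03 -0.05]
theta(first half) 3.141592653589793 T 7.456102836291129
```

jog_arm(targets=[-0.0003, 0.004, -0.0002, 0])

```text
time: 11.37
ee_pos: [0.4898, -0.0177, 0.0669]
tcp_rot: [[-0.003, 0.992, 0.126], [-0.003, 0.126, -0.992], [-1.0, -0.003, 0.003]]
force: [-2.1, -11.0, -2.5]
gripper_width: 0.163
```

jog_arm(targets=[-0.0003, 0.004, 0.0002, 0])

```text
time: 11.45
ee_pos: [0.4893, -0.0135, 0.0669]
tcp_rot: [[-0.003, 0.992, 0.126], [-0.003, 0.126, -0.992], [-1.0, -0.003, 0.003]]
force: [-2.8, -10.3, -3.2]
gripper_width: 0.163
```

jog_arm(targets=[-0.0003, 0.0039, 0.0006, 0])

```text
time: 11.53
ee_pos: [0.4889, -0.0095, 0.0674]
tcp_rot: [[-0.003, 0.992, 0.126], [-0.003, 0.126, -0.992], [-1.0, -0.004, 0.003]]
force: [-2.4, -10.4, -3.4]
gripper_width: 0.162
```

```bash
python3 st.py 21; python3 tr.py 21
```

```text
11.5333 [ 0.4889 -0.0095  0.0674] [ -2.3886 -10.4073  -3.3686] [-1.6592  0.3705  0.0106] 0.1617779768183861 [-0.0992  0.0051  0.0674]
rest -2.58 -1.43 0.966 mm -x,-y [2.32 0.11]
pad -2.46 -1.02 0.966 mm -x,-y [2.01 0.37]
jaw 0.17 0.5 0.959 mm -x,-y [-0.4  0.3]
work -0.13 0.28 0.965 mm -x,-y [-0.09  0.28]
back 0.01 0.01 1.0 mm -x,-y [-0.01  0.01]
tin -0.02 -0.01 1.0 mm -x,-y [0.01 0.  ]
key 0.04 -0.04 0.988 mm -x,-y [ 0.   -0.05]
theta(first half) 3.141592653589793 T 7.807158853631266
```

View pics/w21.png

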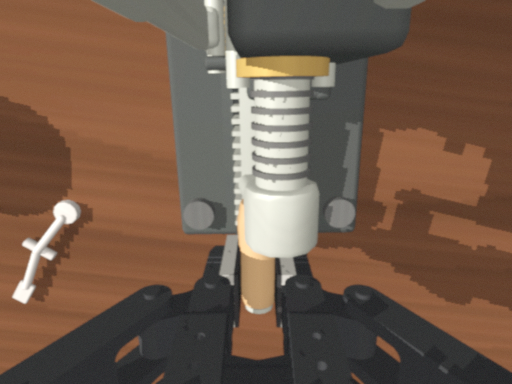

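```bash
python3 - <<'E'
import cv2,numpy as np
a=cv2.imread('pics/s12.png')[195:400,330:560];b=cv2.imread('pics/s21.png')[195:400,330:560]
cv2.imwrite('pics/cmp.png',np.vstack([np.hstack([a,b])]*1) if 0 else cv2.resize(np.hstack([a,b]),None,fx=1.73,fy=1.73,interpolation=cv2.INTER_CUBIC))
E
```

```text
(no output)
```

View pics/cmp.png

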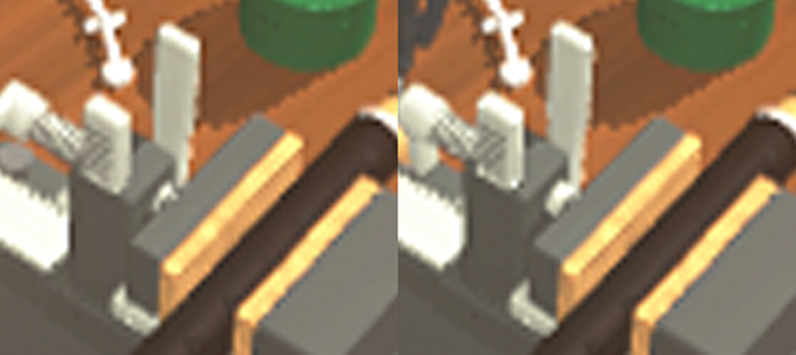

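```bash
python3 - <<'E'
from gold import *
s=env.state()
gold(21,s['ee_pos'],283)
E
python3 path.py 3.347 .1 12
```

```text
21 [np.float64(76.40417080436941)] [np.float64(54.64907407407407)] [np.float64(-0.02356)]
3.447: -0.0003, 0.0039, 0.0010, 0,
3.547: -0.0003, 0.0037, 0.0014, 0,
3.647: -0.0003, 0.0036, 0.0018, 0,
3.747: -0.0002, 0.0034, 0.0021, 0,
3.847: -0.0002, 0.0032, 0.0024, 0,
3.947: -0.0002, 0.0029, 0.0027, 0,
4.047: -0.0001, 0.0026, 0.0030, 0,
4.147: -0.0001, 0.0023, 0.0033, 0,
4.247: -0.0001, 0.0020, 0.0035, 0,
4.347: -0.0000, 0.0016, 0.0037, 0,
4.447: 0.0000, 0.0013, 0.0038, 0,
4.547: 0.0001, 0.0009, 0.0039, 0,
```

jog_arm(targets=[-0.0003, 0.0039, 0.001, 0])

```text
time: 11.72
ee_pos: [0.4885, -0.0057, 0.0683]
tcp_rot: [[-0.004, 0.992, 0.126], [-0.003, 0.126, -0.992], [-1.0, -0.004, 0.002]]
force: [-2.4, -10.2, -3.5]
gripper_width: 0.159
```

jog_arm(targets=[-0.0003, 0.0037, 0.0014, 0])

```text
time: 11.8
ee_pos: [0.4881, -0.0018, 0.0695]
tcp_rot: [[-0.004, 0.992, 0.126], [-0.003, 0.126, -0.992], [-1.0, -0.004, 0.002]]
force: [-1.5, -9.9, -5.2]
gripper_width: 0.162
```

```bash
cat > T.py <<'E'
from h import *
import sys
th=float(sys.argv[1]); s=env.state();F=s['force']
fy=-np.sin(.1263)*F[0]+np.cos(.1263)*F[1]
print(s['time'],'T',np.cos(th)*fy+np.sin(th)*F[2],'rad',-np.sin(th)*fy+np.cos(th)*F[2],w2v(V,s['ee_pos']))
E
python3 T.py 3.52;python3 st.py 22
```

```text
11.8 T 10.884260050953435 rad 1.3218974174126008 [[-0.0991  0.0128  0.0695]]
11.8 [ 0.4881 -0.0018  0.0695] [-1.5368 -9.8983 -5.2495] [-1.5915  0.349   0.0522] 0.16231355245577034 [-0.0991  0.0128  0.0695]
```

jog_arm(targets=[-0.0003, 0.0036, 0.0018, 0])

```text
time: 11.98
ee_pos: [0.4877, 0.0017, 0.0712]
tcp_rot: [[-0.004, 0.992, 0.126], [-0.003, 0.126, -0.992], [-1.0, -0.004, 0.002]]
force: [-1.7, -9.5, -5.7]
gripper_width: 0.161
```

```bash
python3 T.py 3.62
```

```text
11.9833 T 10.820243295846533 rad 0.759529857483602 [[-0.099   0.0164  0.0712]]
```

jog_arm(targets=[-0.0002, 0.0034, 0.0021, 0])

```text
time: 12.07
ee_pos: [0.4873, 0.0053, 0.0732]
tcp_rot: [[-0.004, 0.992, 0.126], [-0.003, 0.126, -0.992], [-1.0, -0.004, 0.002]]
force: [-2.1, -9.6, -5.0]
gripper_width: 0.162
```

```bash
python3 T.py 3.72; python3 st.py 23; python3 tr.py 23|head -4; python3 - <<'E'
from gold import *
import cv2
s=env.state()
for u in (300,320,340): gold(23,s['ee_pos'],u)
E
```

```text
12.0667 T 10.505004478327548 rad -0.8365683921416345 [[-0.0989  0.02    0.0732]]
12.0667 [0.4873 0.0053 0.0732] [-2.0808 -9.5921 -5.0425] [-1.5955  0.2851  0.0111] 0.1617084188051655 [-0.0989  0.02    0.0732]
rest -2.63 -1.48 0.967 mm -x,-y [2.38 0.1 ]
pad -2.77 -1.58 0.974 mm -x,-y [2.52 0.09]
jaw -0.37 0.69 0.951 mm -x,-y [-0.2  0.7]
work -0.06 0.34 0.961 mm -x,-y [-0.17  0.29]
23 [np.float64(79.95573997233748)] [np.float64(61.10953608247423)] [np.float64(-0.02393)]
23 [np.float64(79.39106145251397)] [np.float64(59.91228070175438)] [np.float64(-0.02381)]
23 [np.float64(78.74930747922437)] [np.float64(59.317460317460316)] [np.float64(-0.02366)]
```

View pics/w23.png

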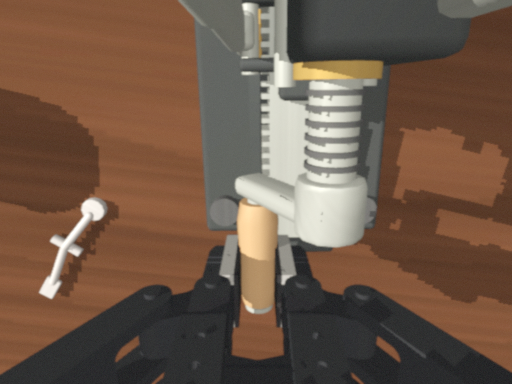

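View pics/s23.png

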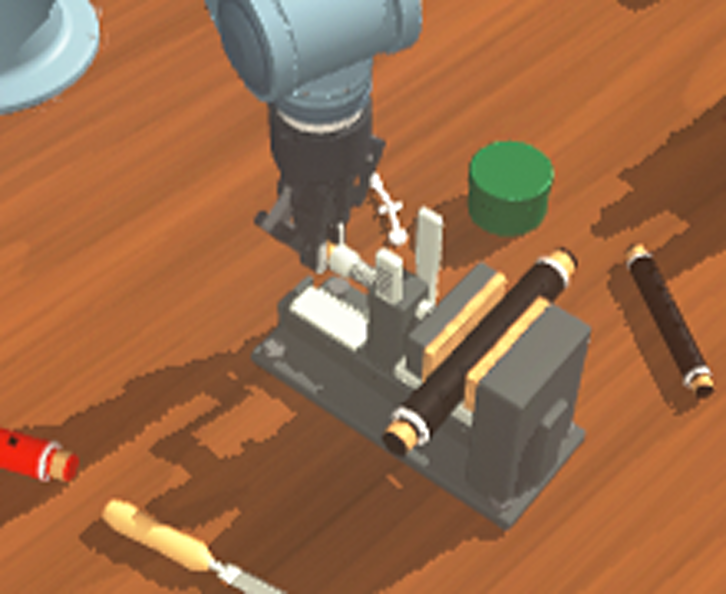

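```bash
cat > prof.py <<'E'
from h import *
import sys
def strip(n,xs,ys,z):
    im=cv2.imread(f'pics/s{n}.png').astype(np.float32)
    G=np.array([[x,y,z] for y in ys for x in xs]); p=proj('scene',v2w(V,G))
    u=((p[:,0]-150+.5)*3.3-.5).reshape(len(ys),len(xs)).astype(np.float32); v=((p[:,1]-100+.5)*3.3-.5).reshape(len(ys),len(xs)).astype(np.float32)
    return cv2.remap(im,u,v,cv2.INTER_CUBIC)
def edges(n):
    xs=np.arange(.02,.10,.0002)
    o=[]
    S=strip(n,xs,np.linspace(-.035,.035,40),.149).mean(0)
    sat=S[:,2]-S[:,0]  # R-B : cork high
    f=cv2.GaussianBlur(sat[:,None],(1,9),1.5).ravel()
    g=np.gradient(f)
    def pk(a,b,sg):
        i=[k for k in range(len(xs)) if a<xs[k]<b]; k=max(i,key=lambda k:sg*g[k])
        y0,y1,y2=sg*g[k-1],sg*g[k],sg*g[k+1]; return xs[k]+.0002*(y0-y2)/(2*(y0+y2-2*y1))
    return f,pk
if __name__=='__main__':
    for n in sys.argv[1:]:
        f,pk=edges(n)
        xs=np.arange(.02,.10,.0002)
        r=[pk(.04,.06,1),pk(.045,.065,-1),pk(.075,.092,1),pk(.083,.1,-1)]
        # rest: top brightness edges, y across
        xr=np.arange(-.03,.03,.0002); q=[]
        for (y,z) in ((-.0195,.185),(.0275,.187)):
            S=strip(n,xr,np.linspace(y-.003,y+.003,9),z).mean((0,2)); g=np.gradient(cv2.GaussianBlur(S[:,None],(1,15),3).ravel())
            a,b=np.argmax(g),np.argmin(g); q+= [xr[a],xr[b]]
        print(n,'jawcork lo/hi, back lo/hi (mm)',np.round(np.array(r)*1e3,2),'rest,pad',np.round(np.array(q)*1e3,2))
E
python3 prof.py 12 16 17 18 19 20 21 22 23
```

```text
12 jawcork lo/hi, back lo/hi (mm) [49.23 52.26 87.14 97.83] rest,pad [-8.6 11.2 -9.  10.8]
16 jawcork lo/hi, back lo/hi (mm) [49.35 52.37 87.14 97.84] rest,pad [-9.8 10.4 -9.8 10.4]
17 jawcork lo/hi, back lo/hi (mm) [49.58 52.48 87.14 97.83] rest,pad [-10.2   9.8 -10.4   8.6]
18 jawcork lo/hi, back lo/hi (mm) [49.82 52.62 87.13 97.83] rest,pad [-10.4   9.2 -10.4   8.6]
19 jawcork lo/hi, back lo/hi (mm) [50.08 52.71 87.13 97.84] rest,pad [-10.4   8.6 -10.6   9. ]
20 jawcork lo/hi, back lo/hi (mm) [50.2  52.79 87.15 97.83] rest,pad [-10.8   8.6 -11.2   8.2]
21 jawcork lo/hi, back lo/hi (mm) [50.38 53.22 87.13 97.84] rest,pad [-11.    9.  -11.2   8. ]
22 jawcork lo/hi, back lo/hi (mm) [50.5  46.75 87.13 97.83] rest,pad [-11.    8.8 -11.    8. ]
23 jawcork lo/hi, back lo/hi (mm) [50.71 54.13 87.14 97.84] rest,pad [-11.    8.8 -11.4   8. ]
```

jog_arm(targets=[-0.0002, 0.0032, 0.0024, 0])

```text
time: 12.25
ee_pos: [0.487, 0.0084, 0.0754]
tcp_rot: [[-0.005, 0.992, 0.126], [-0.003, 0.126, -0.992], [-1.0, -0.005, 0.002]]
force: [-2.1, -10.9, -6.3]
gripper_width: 0.164
```

```bash
python3 T.py 3.82
```

```text
12.25 T 12.193060951658998 rad -1.7047747926338221 [[-0.0988  0.0231  0.0754]]
```

jog_arm(targets=[-0.0002, 0.0029, 0.0027, 0])

```text
time: 12.33
ee_pos: [0.4867, 0.0114, 0.078]
tcp_rot: [[-0.005, 0.992, 0.126], [-0.002, 0.126, -0.992], [-1.0, -0.005, 0.002]]
force: [-1.4, -9.5, -6.3]
gripper_width: 0.161
```

```bash
python3 T.py 3.92; python3 st.py 24; python3 prof.py 12 23 24
```

```text
12.3333 T 11.009662977427137 rad -2.0371541572217744 [[-0.0988  0.0262  0.078 ]]
12.3333 [0.4867 0.0114 0.078 ] [-1.3789 -9.5191 -6.2799] [-1.5431  0.217   0.071 ] 0.1607149074950917 [-0.0988  0.0262  0.078 ]
12 jawcork lo/hi, back lo/hi (mm) [49.23 52.26 87.14 97.83] rest,pad [-8.6 11.2 -9.  10.8]
23 jawcork lo/hi, back lo/hi (mm) [50.71 54.13 87.14 97.84] rest,pad [-11.    8.8 -11.4   8. ]
24 jawcork lo/hi, back lo/hi (mm) [51.11 54.26 87.14 97.85] rest,pad [-11.2   8.8 -11.6   8. ]
```

jog_arm(targets=[0, 0, 0, 0, 0, 0, 0, 0, 0, 0, 0, 0, 0, 0, 0, 0, 0, 0, 0, 0], gripper=1)

```text
time: 12.85
ee_pos: [0.489, 0.0128, 0.0802]
tcp_rot: [[0.001, 0.992, 0.126], [0.0, 0.126, -0.992], [-1.0, 0.001, -0.0]]
force: [0.5, -0.4, 0.0]
gripper_width: 0.864
```

jog_arm(targets=[-0.003, 0, 0, 0, -0.003, 0, 0.005, 0, 0, 0, 0.02, 0, 0, 0, 0.03, 0, 0, 0, 0.035, 0])

```text
time: 13.27
ee_pos: [0.481, 0.0129, 0.1696]
tcp_rot: [[-0.004, 0.992, 0.126], [0.001, 0.126, -0.992], [-1.0, -0.004, -0.002]]
force: [0.5, -0.8, 1.1]
gripper_width: 0.998
```

jog_arm(targets=[0, 0, 0.035, 0, 0, 0, 0.02, 0, 0.03, -0.005, 0, 0, 0.03, -0.005, 0, 0, 0.03, -0.005, 0, 0])

```text
time: 13.68
ee_pos: [0.5739, -0.0025, 0.2265]
tcp_rot: [[0.002, 0.992, 0.126], [-0.0, 0.126, -0.992], [-1.0, 0.002, 0.001]]
force: [0.0, -1.0, 0.3]
gripper_width: 0.998
```

```bash
python3 st.py 25; python3 prof.py 12 24 25
```

```text
13.6833 [ 0.5739 -0.0025  0.2265] [ 0.007  -1.0213  0.2686] [ 0.0264 -0.0284 -0.0105] 0.9979698518293152 [-0.0141  0.0014  0.2265]
12 jawcork lo/hi, back lo/hi (mm) [49.23 52.26 87.14 97.83] rest,pad [-8.6 11.2 -9.  10.8]
24 jawcork lo/hi, back lo/hi (mm) [51.11 54.26 87.14 97.85] rest,pad [-11.2   8.8 -11.6   8. ]
25 jawcork lo/hi, back lo/hi (mm) [51.05 54.2  87.14 97.84] rest,pad [-11.4   8.8 -11.6   8. ]
```

View pics/w25.png

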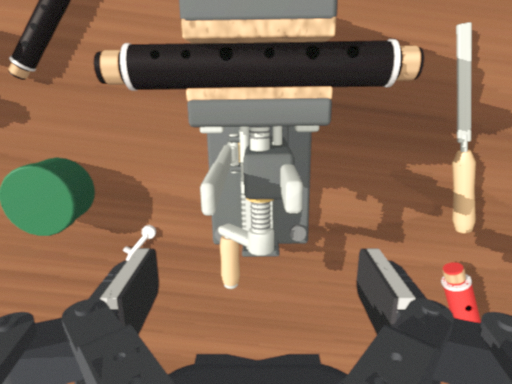

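View pics/s25.png

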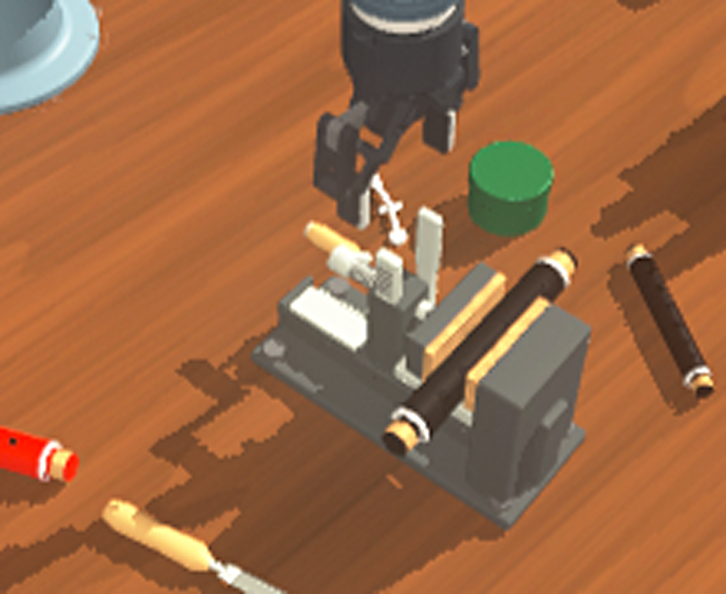

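jog_arm(targets=[0.0185, -0.004, 0, 0, 0, 0, -0.03, 0, 0, 0, -0.03, 0, 0, 0, -0.0165, 0, 0, 0, 0, 0])

```text
time: 14.2
ee_pos: [0.5874, -0.0056, 0.1439]
tcp_rot: [[-0.009, 0.992, 0.126], [0.002, 0.126, -0.992], [-1.0, -0.009, -0.003]]
force: [0.2, 0.7, -0.2]
gripper_width: 1.0
```

jog_arm(targets=[0, 0, 0, 0, 0, 0, 0, 0])

```text
time: 14.37
ee_pos: [0.5919, -0.0065, 0.1504]
tcp_rot: [[0.003, 0.992, 0.126], [-0.0, 0.126, -0.992], [-1.0, 0.002, 0.001]]
force: [-0.9, -0.3, 0.1]
gripper_width: 1.0
```

```bash
python3 st.py 26; python3 - <<'E'
import cv2,numpy as np
a=cv2.imread('pics/w11.png')[0:200,120:370];b=cv2.imread('pics/w26.png')[0:200,120:370]
cv2.imwrite('pics/cmp2.png',cv2.resize(np.hstack([a,b]),None,fx=1.6,fy=3,interpolation=cv2.INTER_CUBIC))
E
```

```text
14.3667 [ 0.5919 -0.0065  0.1504] [-0.8774 -0.3108  0.0761] [ 0.0131  0.0038 -0.0437] 0.9999834801084888 [ 0.0033 -0.0048  0.1504]
```

View pics/w26.png

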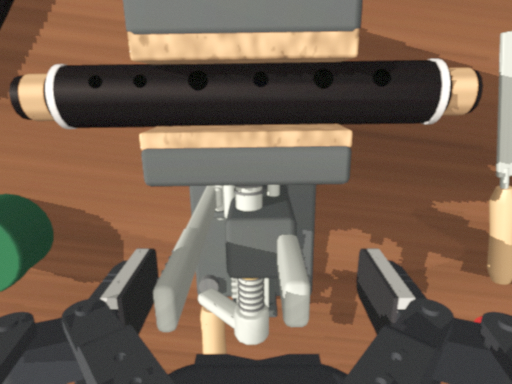

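View pics/cmp2.png

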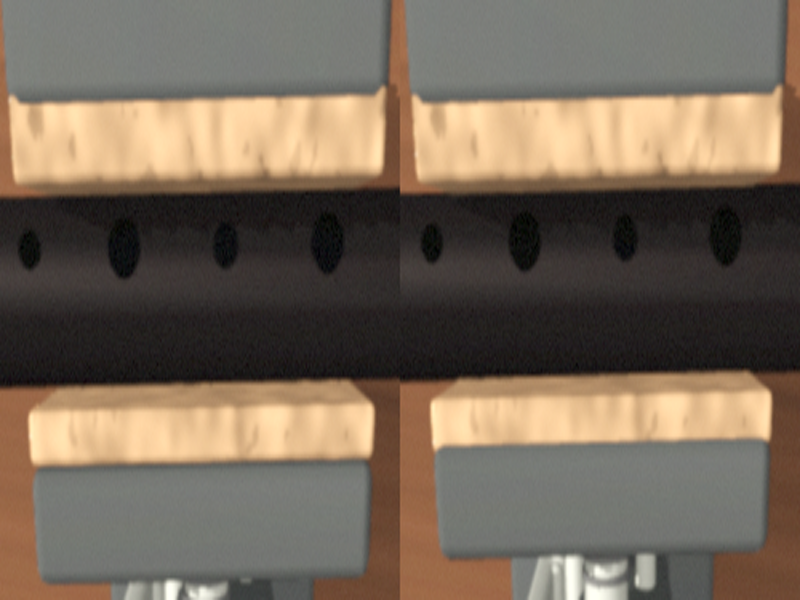

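```bash
python3 - <<'E'
from h import *
R={11:np.array([[0,.992,.127],[-.002,.127,-.992],[-1,-.001,.002]])}
P={11:np.array([.5924,-.0064,.1481])}
s=env.state(); P[26]=s['ee_pos']; R[26]=s['tcp_rot']
R11=R[11]; u,_,vt=np.linalg.svd(R11); R[11]=u@vt
def rows(n):
    a=cv2.imread(f'pics/w{n}.png').astype(np.float32); c=(a[:,:,2]-a[:,:,0])
    out={}
    for name,c0,c1,lo,hi,sg in [('backIron',150,340,20,45,1),('backFace',150,340,45,70,-1),('jawface',160,340,118,140,1),('jawIron',160,340,138,165,-1)]:
        f=cv2.GaussianBlur(c[:,c0:c1].mean(1)[:,None],(1,5),.8).ravel(); g=sg*np.gradient(f)
        k=lo+int(np.argmax(g[lo:hi])); out[name]=k+(g[k-1]-g[k+1])/(2*(g[k-1]+g[k+1]-2*g[k]))
    return out
for n in (11,26):
    r=rows(n); print(n,{k:round(v,2) for k,v in r.items()}); x={k:w2v(V,atz('wrist',(250,v),.149 if 'Iron' in k else .147,(P[n],R[n])))[0,0]*1e3 for k,v in r.items()}
    print({k:round(v,2) for k,v in x.items()},'iron gap',x['backIron']-x['jawIron'],)
E
```

```text
11 {'backIron': np.float32(32.41), 'backFace': np.float32(63.79), 'jawface': np.float32(127.01), 'jawIron': np.float32(153.63)}
{'backIron': np.float64(96.77), 'backFace': np.float64(85.51), 'jawface': np.float64(60.42), 'jawIron': np.float64(49.42)} iron gap 47.3537866708098
26 {'backIron': np.float32(32.08), 'backFace': np.float32(62.94), 'jawface': np.float32(124.15), 'jawIron': np.float32(146.99)}
{'backIron': np.float64(97.29), 'backFace': np.float64(85.99), 'jawface': np.float64(61.26), 'jawIron': np.float64(51.72)} iron gap 45.574206267366314
```

```bash
python3 - <<'E'
import cv2
a=cv2.imread('pics/w25.png')[130:230,190:320]; cv2.imwrite('pics/w25z.png',cv2.resize(a,None,fx=5,fy=5,interpolation=cv2.INTER_CUBIC))
E
```

```text
(no output)
```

View pics/w25z.png

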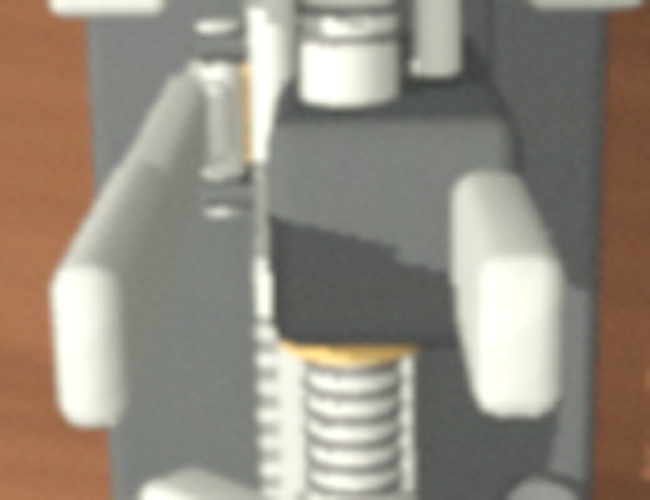

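```bash
python3 - <<'E'
from h import *
R=np.array([[.002,.992,.126],[0,.126,-.992],[-1,.002,.001]]);P=np.array([.5739,-.0025,.2265])
Z=lambda u,v:(190+u/5-.4,130+v/5-.4)
for p,z in [((54,290),.187),((60,415),.187),((560,275),.185),((559,400),.185)]: print(w2v(V,atz('wrist',Z(*p),z,(P,R)))*1e3)
E
```

```text
[[  4.1537  33.0575 187.    ]]
[[-10.899  33.106 187.   ]]
[[  5.2983 -24.1534 185.    ]]
[[ -9.8395 -24.6096 185.    ]]
```

jog_arm(targets=[0, 0, 0.025, 0, 0, 0, 0.035, 0, -0.0185, 0.004, 0.0165, 0, -0.03, 0.005, 0, 0, -0.03, 0.005, 0, 0])

```text
time: 14.88
ee_pos: [0.5137, 0.0073, 0.2286]
tcp_rot: [[0.006, 0.992, 0.126], [-0.001, 0.126, -0.992], [-1.0, 0.006, 0.002]]
force: [-1.2, -1.0, 1.0]
gripper_width: 0.996
```

jog_arm(targets=[-0.03, 0.005, 0, 0, 0, 0, -0.02, 0, 0, 0, -0.035, 0, 0, 0, 0, 0, 0, 0, 0, 0])

```text
time: 15.3
ee_pos: [0.482, 0.0128, 0.1699]
tcp_rot: [[-0.002, 0.992, 0.126], [0.0, 0.126, -0.992], [-1.0, -0.002, -0.001]]
force: [-0.0, -0.8, 1.4]
gripper_width: 0.999
```

```bash
python3 st.py 27
```

```text
15.3 [0.482  0.0128 0.1699] [-0.0169 -0.7926  1.425 ] [-0.0035  0.0248  0.0079] 0.9988817951320608 [-0.1032  0.0281  0.1699]
```

View pics/w27.png

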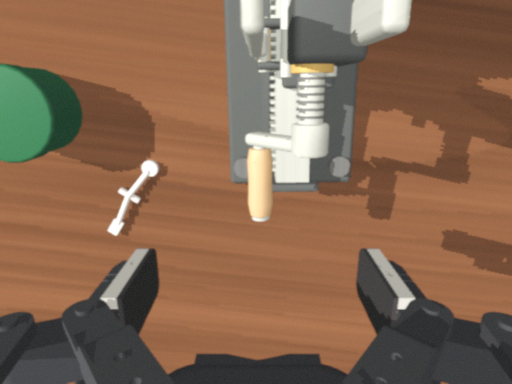

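jog_arm(targets=[0, 0, -0.035, 0, 0, 0, -0.03, 0, 0, 0, -0.02, 0, 0.003, 0, -0.005, 0, 0.003, 0, 0, 0])

```text
time: 15.82
ee_pos: [0.4893, 0.0125, 0.0802]
tcp_rot: [[-0.001, 0.992, 0.126], [0.0, 0.126, -0.992], [-1.0, -0.001, -0.0]]
force: [0.4, 0.0, -0.3]
gripper_width: 1.0
```

jog_arm(targets=[0, 0, 0, 0, 0, 0, 0, 0, 0, 0, 0, 0, 0, 0, 0, 0, 0, 0, 0, 0], gripper=0)

```text
time: 16.23
ee_pos: [0.4893, 0.0125, 0.0809]
tcp_rot: [[0.002, 0.992, 0.126], [-0.0, 0.126, -0.992], [-1.0, 0.002, 0.001]]
force: [0.0, -0.7, 0.3]
gripper_width: 0.299
```

jog_arm(targets=[0, 0, 0, 0, 0, 0, 0, 0, 0, 0, 0, 0])

```text
time: 16.48
ee_pos: [0.4892, 0.012, 0.0807]
tcp_rot: [[0.001, 0.992, 0.126], [-0.001, 0.126, -0.992], [-1.0, 0.001, 0.001]]
force: [-2.0, -3.5, 5.0]
gripper_width: 0.164
```

```bash
python3 st.py 28; python3 T.py 3.92; python3 path.py 3.92 .1 5; python3 prof.py 25 28
```

```text
16.4833 [0.4892 0.012  0.0807] [-2.0171 -3.4993  5.0314] [-0.5989  0.2602  0.1849] 0.1642499089666766 [-0.0963  0.0265  0.0807]
16.5833 T -0.8177976469743888 rad -6.737281726780662 [[-0.0963  0.0265  0.0806]]
4.020: -0.0002, 0.0027, 0.0029, 0,
4.120: -0.0001, 0.0024, 0.0032, 0,
4.220: -0.0001, 0.0021, 0.0034, 0,
4.320: -0.0000, 0.0017, 0.0036, 0,
4.420: 0.0000, 0.0014, 0.0038, 0,
25 jawcork lo/hi, back lo/hi (mm) [51.05 54.2  87.14 97.84] rest,pad [-11.4   8.8 -11.6   8. ]
28 jawcork lo/hi, back lo/hi (mm) [51.05 54.18 87.14 97.84] rest,pad [-11.4   8.8 -11.4   8. ]
```

View pics/w28.png

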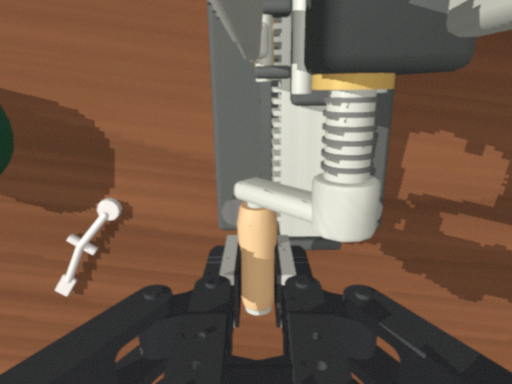

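jog_arm(targets=[-0.0002, 0.0027, 0.0029, 0])

```text
time: 16.67
ee_pos: [0.4889, 0.0138, 0.0826]
tcp_rot: [[0.001, 0.992, 0.126], [-0.003, 0.126, -0.992], [-1.0, 0.001, 0.003]]
force: [4.1, -11.0, -5.1]
gripper_width: 0.161
```

jog_arm(targets=[-0.0001, 0.0024, 0.0032, 0])

```text
time: 16.75
ee_pos: [0.4887, 0.0161, 0.0854]
tcp_rot: [[0.001, 0.992, 0.126], [-0.004, 0.126, -0.992], [-1.0, 0.001, 0.004]]
force: [3.3, -10.7, -7.6]
gripper_width: 0.162
```

```bash
python3 T.py 4.05; python3 st.py 29; python3 prof.py 28 29
```

```text
16.75 T 12.804794345444222 rad -3.9794251657014224 [[-0.0962  0.0306  0.0854]]
16.75 [0.4887 0.0161 0.0854] [  3.3304 -10.6784  -7.6495] [-1.6893 -0.5084  0.1069] 0.1616295275235254 [-0.0962  0.0306  0.0854]
28 jawcork lo/hi, back lo/hi (mm) [51.05 54.18 87.14 97.84] rest,pad [-11.4   8.8 -11.4   8. ]
29 jawcork lo/hi, back lo/hi (mm) [51.3  54.34 87.13 97.83] rest,pad [-11.    8.8 -11.6   8.8]
```

jog_arm(targets=[0, 0, 0, 0, 0, 0, 0, 0, 0, 0, 0, 0, 0, 0, 0, 0, 0, 0, 0, 0], gripper=1)

```text
time: 17.27
ee_pos: [0.4883, 0.018, 0.0859]
tcp_rot: [[-0.0, 0.992, 0.126], [0.0, 0.126, -0.992], [-1.0, -0.0, -0.001]]
force: [0.4, 0.1, 0.2]
gripper_width: 0.855
```

jog_arm(targets=[-0.003, 0, 0, 0, -0.003, 0, 0.005, 0, 0, 0, 0.02, 0, 0, 0, 0.03, 0, 0, 0, 0.035, 0])

```text
time: 17.68
ee_pos: [0.4806, 0.018, 0.1756]
tcp_rot: [[-0.004, 0.992, 0.126], [0.001, 0.126, -0.992], [-1.0, -0.004, -0.002]]
force: [0.6, -0.1, 0.5]
gripper_width: 1.0
```

jog_arm(targets=[0, 0, 0.035, 0, 0, 0, 0.01, 0, 0.03, -0.005, 0, 0, 0.03, -0.005, 0, 0, 0.03, -0.005, 0, 0])

```text
time: 18.1
ee_pos: [0.5733, 0.0027, 0.2217]
tcp_rot: [[0.001, 0.992, 0.126], [-0.0, 0.126, -0.992], [-1.0, 0.001, 0.0]]
force: [-0.0, -0.3, 0.2]
gripper_width: 1.002
```

jog_arm(targets=[0.0195, -0.006, 0, 0, 0, 0, -0.03, 0, 0, 0, -0.03, 0, 0, 0, -0.0165, 0, 0, 0, 0, 0])

```text
time: 18.52
ee_pos: [0.5884, -0.0027, 0.1394]
tcp_rot: [[-0.01, 0.992, 0.125], [0.002, 0.126, -0.992], [-1.0, -0.009, -0.003]]
force: [-0.3, 0.7, -1.1]
gripper_width: 0.999
```

jog_arm(targets=[0, 0, 0, 0, 0, 0, 0, 0, 0, 0, 0, 0])

```text
time: 18.77
ee_pos: [0.5932, -0.0035, 0.1469]
tcp_rot: [[0.004, 0.992, 0.126], [-0.001, 0.126, -0.992], [-1.0, 0.004, 0.001]]
force: [-0.0, 0.5, 0.3]
gripper_width: 0.998
```

```bash
python3 st.py 30; python3 prof.py 12 28 30; python3 - <<'E'
from h import *
P={};R={}
s=env.state(); P[30]=s['ee_pos']; R[30]=s['tcp_rot']
P[26]=np.array([.5919,-.0065,.1504]);R[26]=np.array([[.003,.992,.126],[0,.126,-.992],[-1,.002,.001]])
P[11]=np.array([.5924,-.0064,.1481]);R[11]=np.array([[0,.992,.127],[-.002,.127,-.992],[-1,-.001,.002]])
def rows(n):
    a=cv2.imread(f'pics/w{n}.png').astype(np.float32); c=(a[:,:,2]-a[:,:,0]); out={}
    for name,c0,c1,lo,hi,sg in [('backIron',150,340,20,45,1),('jawIron',160,340,138,165,-1)]:
        f=cv2.GaussianBlur(c[:,c0:c1].mean(1)[:,None],(1,5),.8).ravel(); g=sg*np.gradient(f)
        k=lo+int(np.argmax(g[lo:hi])); out[name]=k+(g[k-1]-g[k+1])/(2*(g[k-1]+g[k+1]-2*g[k]))
    return out
for n in (11,26,30):
    x={k:w2v(V,atz('wrist',(250,v),.149,(P[n],R[n])))[0,0]*1e3 for k,v in rows(n).items()}; print(n,rows(n),'iron gap',x['backIron']-x['jawIron'])
E
```

```text
18.7667 [ 0.5932 -0.0035  0.1469] [-0.008  0.485  0.268] [-0.0605 -0.0055 -0.0384] 0.9984024934057646 [ 0.005  -0.0021  0.1469]
12 jawcork lo/hi, back lo/hi (mm) [49.23 52.26 87.14 97.83] rest,pad [-8.6 11.2 -9.  10.8]
28 jawcork lo/hi, back lo/hi (mm) [51.05 54.18 87.14 97.84] rest,pad [-11.4   8.8 -11.4   8. ]
30 jawcork lo/hi, back lo/hi (mm) [51.32 54.36 87.13 97.83] rest,pad [ 1.8  8.8 -4.   8.4]
11 {'backIron': np.float32(32.405262), 'jawIron': np.float32(153.6293)} iron gap 47.35026321732288
26 {'backIron': np.float32(32.08325), 'jawIron': np.float32(146.98784)} iron gap 45.38475940673181
30 {'backIron': np.float32(35.610077), 'jawIron': np.float32(151.95918)} iron gap 45.06127409425789
```

View pics/w30.png

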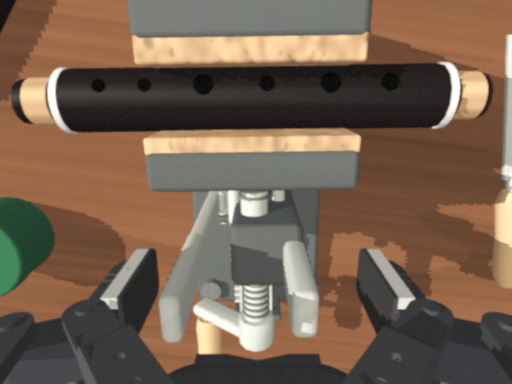

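View pics/s30.png

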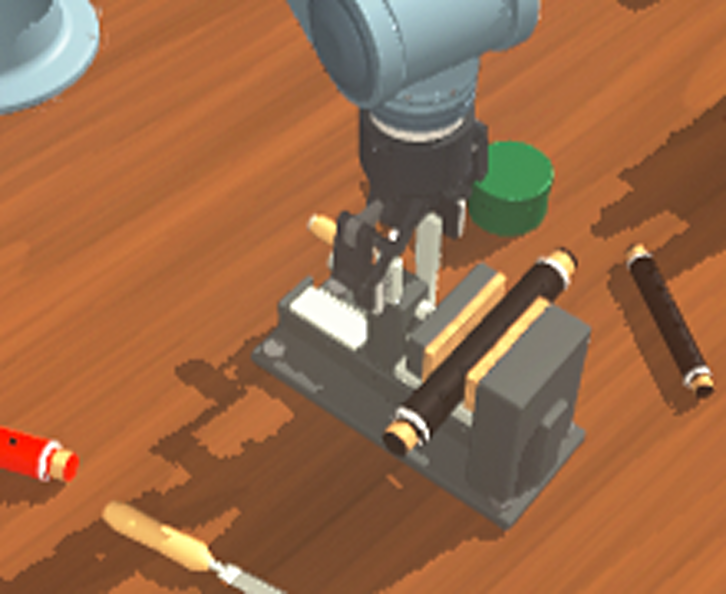

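jog_arm(targets=[0, 0, 0.02, 0, 0, 0, 0.035, 0, 0, 0, 0.035, 0, 0, 0, 0.035, 0, -0.03, 0, 0.02, 0])

```text
time: 19.28
ee_pos: [0.5656, -0.004, 0.2954]
tcp_rot: [[0.009, 0.992, 0.126], [-0.002, 0.126, -0.992], [-1.0, 0.009, 0.003]]
force: [0.1, 0.8, 1.3]
gripper_width: 1.002
```

jog_arm(targets=[-0.035, 0, 0.015, 0, -0.035, 0, 0, 0, -0.02, 0, 0, 0, 0, 0, 0, 0, 0, 0, 0, 0])

```text
time: 19.7
ee_pos: [0.4718, -0.0033, 0.3059]
tcp_rot: [[0.003, 0.992, 0.125], [-0.001, 0.125, -0.992], [-1.0, 0.003, 0.001]]
force: [0.2, 0.1, -0.6]
gripper_width: 0.996
```

```bash
python3 st.py 31; python3 prof.py 12 30 31; python3 tr.py 31 | head -7; python3 - <<'E'
from h import *
im=optics.snapshot('scene'); cv2.imwrite('pics/scene31.png',im[:,:,::-1])
im=optics.snapshot('top'); cv2.imwrite('pics/top31.png',im[:,:,::-1])
E
```

```text
19.7 [ 0.4718 -0.0033  0.3059] [ 0.1831  0.1477 -0.5833] [ 0.0007  0.0074 -0.0039] 0.9962170528553796 [-0.1154  0.0134  0.3059]
12 jawcork lo/hi, back lo/hi (mm) [49.23 52.26 87.14 97.83] rest,pad [-8.6 11.2 -9.  10.8]
30 jawcork lo/hi, back lo/hi (mm) [51.32 54.36 87.13 97.83] rest,pad [ 1.8  8.8 -4.   8.4]
31 jawcork lo/hi, back lo/hi (mm) [51.31 54.33 87.14 97.83] rest,pad [-11.    8.8 -11.6   8.8]
rest -2.89 -1.55 0.964 mm -x,-y [2.57 0.17]
pad -2.83 -1.44 0.976 mm -x,-y [2.47 0.22]
jaw -0.29 0.84 0.935 mm -x,-y [-0.34  0.78]
work 0.07 0.3 0.957 mm -x,-y [-0.22  0.2 ]
back 0.01 0.01 1.0 mm -x,-y [-0.01  0.  ]
tin 0.0 -0.0 1.0 mm -x,-y [-0. -0.]
key 0.07 -0.31 0.957 mm -x,-y [ 0.15 -0.26]
```

View pics/w31.png

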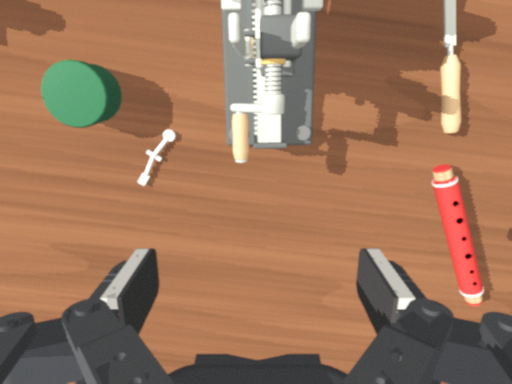

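View pics/s31.png

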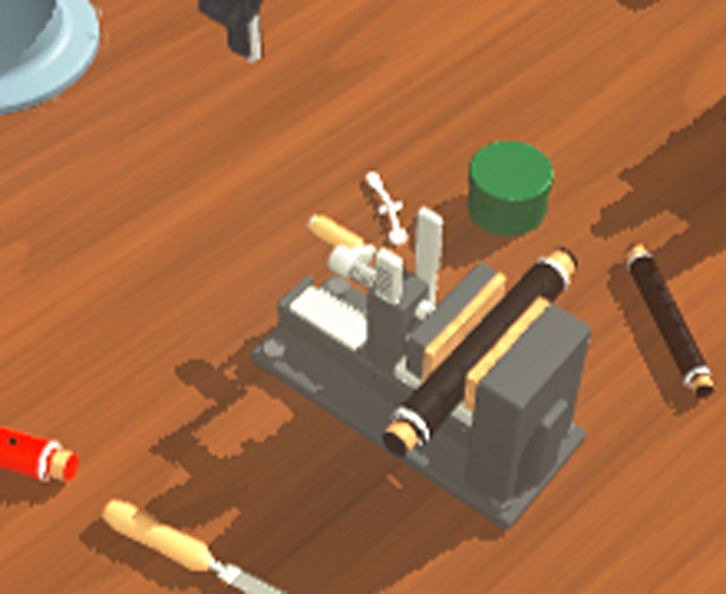

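View pics/top31.png

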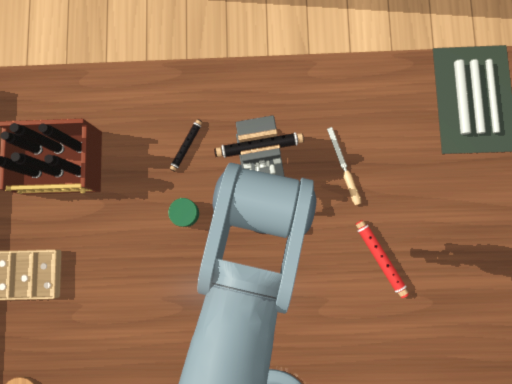

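The scene view shows the joint clamped between the corks from (565,262) to (400,437), the lever pad out at (430,245), and the bystanders unmoved. The hand is clear of everything, so I'm handing the job in.

```bash
python3 -c "
from workcell import close_job
print(close_job())"
```

```text
the job is handed in; nothing more can be done
None
```

I clamped the clarinet joint and handed the job in at about 20 s; the hand-in reported no verdict. I squeezed the lever against its rest and slid the front jaw up until about 9 N of contact showed. I then let the lever go and cranked about 2.9 rad clockwise in two grips.

**Clamping force:** this is estimated, because the contact force itself can't be read.
- **From jaw travel:** the jaw closed 2.1 mm (scene camera) to 2.3 mm (wrist camera) after contact. At 40 N per mm of cork that is about 84–92 N, plus a few newtons of initial contact.
- **From crank pull:** the last readings were noisy, 11 to 12.8 N, which suggests roughly 80–120 N or a little more.

**Where the checks disagreed:**
- The block was pushed back about 2.5 mm before it held.
- Screw advance less that block movement gave up to about 0.9 mm more jaw travel than I saw in the pictures. I trusted the pictures, which would make the true force higher if they are wrong.

**Final state:**
- **Lever:** pad and rest measured 57.4 mm over their outer faces just before the last crank turn, against 58 mm when fully released. That puts the half-nut fully in the rack, and the lever looked unchanged afterwards.
- **Joint:** it looked level and square between the corks.
- **Bystanders:** the tin and key tracked within 0.3 mm of where they started. The file looked unmoved but wasn't measured.
- **Hand:** it was clear of everything, with forces near zero.

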